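# Set up stepped tube posts in the tack-welding jig

### The job

Get the four cut tubes ready for tack welding: stand each one upright on the middle of its own foot plate in the jig, in order of height, with the shortest at the end where the hold-down clamp is and the tallest at the far end. Swing the clamp's arm up out of the way if it is down, and finish with it closed fully down onto the shortest tube. Leave the other things on the bench where they are.

Things in the scene. Friction and masses are not known exactly. Their poses are not given: they have to be found in the camera images.
- stub_40_mid (a point): the shortest of four loose pieces of bright round steel tube standing on end, all 38 mm outside diameter and 31 mm bore; this one is 40 mm tall. The point is its centre, half-way up (20 mm above its lower end); z along the tube. Weighs 0.08 to 0.15 kg.
- stub_60_mid (a point): the second shortest of four loose pieces of bright round steel tube standing on end, all 38 mm outside diameter and 31 mm bore; this one is 60 mm tall. The point is its centre, half-way up (30 mm above its lower end); z along the tube. Weighs 0.11 to 0.23 kg.
- stub_80_mid (a point): the second tallest of four loose pieces of bright round steel tube standing on end, all 38 mm outside diameter and 31 mm bore; this one is 80 mm tall. The point is its centre, half-way up (40 mm above its lower end); z along the tube. Weighs 0.15 to 0.30 kg.
- stub_100_mid (a point): the tallest of four loose pieces of bright round steel tube standing on end, all 38 mm outside diameter and 31 mm bore; this one is 100 mm tall. The point is its centre, half-way up (50 mm above its lower end); z along the tube. Weighs 0.19 to 0.38 kg.
- foot_a: fixed dark square steel foot plate, 56 x 56 mm, 6 mm thick, at the +y end of the row of four, 70 mm apart between centres, on an 8 mm aluminium jig plate. Origin: centre of its underside, 8 mm above the table; upper face at 14 mm. y runs along the row to foot_a; +x points away from the robot. The clamp stands behind foot_a or foot_d; the other has a plain steel stop block, 62 mm tall.
- foot_b: fixed dark square steel foot plate, 56 x 56 mm, 6 mm thick, at the second place from the +y end of four, 70 mm apart between centres, on an 8 mm aluminium jig plate. Origin: centre of its underside, 8 mm above the table; upper face at 14 mm. y runs along the row to foot_a; +x points away from the robot.
- foot_c: fixed dark square steel foot plate, 56 x 56 mm, 6 mm thick, at the third place from the +y end of four, 70 mm apart between centres, on an 8 mm aluminium jig plate. Origin: centre of its underside, 8 mm above the table; upper face at 14 mm. y runs along the row to foot_a; +x points away from the robot. The upright clamp arm reaches 200 mm above the table, 75 mm or more behind the middle of its plate.
- foot_d: fixed dark square steel foot plate, 56 x 56 mm, 6 mm thick, at the -y end of the row of four, 70 mm apart between centres, on an 8 mm aluminium jig plate. Origin: centre of its underside, 8 mm above the table; upper face at 14 mm. y runs along the row to foot_a; +x points away from the robot. Clamp hinge, at whichever end: 100 mm behind the plate (+x), 76 mm above the table.
- clamp_grip (a point): middle of the red cross-bar (12 mm thick, 68 mm free length) of the clamp's U-shaped handle, one piece with the hold-down arm. Pinch it from above; it turns freely in the fingers. It circles the level hinge pin, parallel to the row, at 110 mm radius. Axes turn with the arm; in them the hinge is at (57, 0, -94) mm. At clamp value 0 they match the foot plates' axes. z up, x away from the robot.
- clamp (a joint): hold-down arm: 0 = level, its 44 mm rubber foot flat on a 40 mm tube on the end foot plate; 1.57 = upright, clear of the plate; range -0.06 to 1.65 rad. Opening (+) moves the cross-bar along +x of the plates: at q it is 110*sin(q-0.55) mm behind the hinge and 110*cos(q-0.55) above. May start anywhere from down to upright; friction (2 N at the bar) holds it.
There are look-alikes about, which are no part of the job. Leave any red look-alike of the part that bears stub_100_mid alone.

How it is judged:
At the end, for the whole second after the job is handed in: The four tubes stand upright (within 0.08 rad) on the four foot plates, each within 12 mm of its plate's middle, in order of height from the clamp's end (40 mm under the clamp, then 60, 80, 100 mm), at rest, and the clamp arm is down on the shortest (joint under 0.05 rad) (value of joint clamp below 0.05 rad and ((horizontal distance between clamp_grip and foot_a below 0.12 m and horizontal distance between stub_40_mid and foot_a below 0.012 m and height (world z) of stub_40_mid between 0.029 and 0.039 m and angle between each of stub_40_mid, stub_60_mid, stub_80_mid, stub_100_mid's own z axis and vertical below 0.08 rad and horizontal distance between stub_60_mid and foot_b below 0.012 m and height (world z) of stub_60_mid between 0.039 and 0.049 m and horizontal distance between stub_80_mid and foot_c below 0.012 m and height (world z) of stub_80_mid between 0.049 and 0.059 m and horizontal distance between stub_100_mid and foot_d below 0.012 m and height (world z) of stub_100_mid between 0.059 and 0.069 m) or (horizontal distance between clamp_grip and foot_d below 0.12 m and horizontal distance between stub_40_mid and foot_d below 0.012 m and height (world z) of stub_40_mid between 0.029 and 0.039 m and angle between each of stub_40_mid, stub_60_mid, stub_80_mid, stub_100_mid's own z axis and vertical below 0.08 rad and horizontal distance between stub_60_mid and foot_c below 0.012 m and height (world z) of stub_60_mid between 0.039 and 0.049 m and horizontal distance between stub_80_mid and foot_b below 0.012 m and height (world z) of stub_80_mid between 0.049 and 0.059 m and horizontal distance between stub_100_mid and foot_a below 0.012 m and height (world z) of stub_100_mid between 0.059 and 0.069 m)) and linear speed of each of stub_40, stub_60, stub_80, stub_100 below 0.01 m/s); the robot touches nothing.
It fails at once if one of the other loose things on the bench is pushed more than 20 mm or knocked over (distance of any of nut, offcut, hammer, brush, tape, spray, cup from where it was at the start of the episode above 0.02 m or angle between any of nut, offcut, hammer, brush, tape, spray, cup's own z axis and vertical above 0.5 rad).
It also fails if it takes over 136 s, if anything falls off the work surface, if the arm or the gripper's body presses on something with over 40 N, if the wrist force passes 120 N, or if a joint passes its speed limit or range.

### The arm

A 7-joint arm with a two-finger parallel gripper is mounted at the origin on the work surface. World frame = base frame: x ahead of the robot, y to its left, z up, the work surface at z = 0. Lengths are in m, angles in rad, forces in N, time in s.
With the tool pointing down it reaches from about 0.425 to 0.875 m from the base axis. Payload 4.7 kg.
Tool frame: the origin (TCP) lies midway between the tips of the shut fingers; the grasp point (between the pads) lies 19 mm behind it (bot.grip_point_offset is the x of the grasp point in the tool frame, in m); x points along the fingers, y is the direction in which the jaws open and shut, and the axes are right-handed (so a half turn about x gives the same grasp; the last joint's range is limited). The gripper opens to 87 mm and grips with 3 to 60 N. Pads are 19 mm wide; open, the fingers measure 117 mm over their backs; the gripper's body (75 mm by 190 mm) begins 51 mm behind the grasp point.
Start: joints at [-1.275, 0.321, -0.07, 1.45, 0.023, 1.371, -0.057], TCP at [0.181, 0.624, 0.223] pointing down, gripper open.
Joint ranges: [-2.86, 2.86], [-0.3, 2.09], [-1.38, 1.24], [0.06, 2.45], [-1.56, 4.7], [0.09, 2.05], [-2.69, 2.69]. Speed limits (rad/s): [2.57, 2.57, 3.14, 3.14, 3.14, 3.14, 3.14].

### API

Orientations are given as a unit quaternion [x, y, z, w].
In Python, from station import bot, viewer, order gives the robot as it stands.
- The arm moves only by the tool arm_command, never from a script. Its argument "series" is a list of rows, each a list of 7 numbers: the turn, a rotation vector about the tool's x, y, z in rad, then the shift along the tool's x, y, z in mm, then the gripper's target within -1 to 1 (shut at 1, half-way at 0, fully open at -1). In form: [[wx, wy, wz, x, y, z, claw], ...]. A call has 1 to 20 rows; each row shifts and turns the commanded pose from where the row before left it, along the tool's axes as they then stand; what a row does not reach is not made up. A row lasts 1/12 s, in which the tool goes at most 41.7 mm and 7.16 degrees, less where a joint would pass 70% of its speed; a pose out of reach is approached as far as the arm can. A call with a gripper value outside its range is refused whole. The fingers move at their own pace and stop on an object; the grip force is fixed at half the most. Time passes only in rows, so rows that do not move let the fingers close. It gives the time, the measured TCP pose, the force and the opening at its end, in the units of the state.
- bot.get_state(): the state, without advancing time (a new reading comes with each control period).
- viewer.camera(name): name is "scene" or "side" or "wrist"; returns (picture, depth): 420x560x3 uint8, blue, green, red; 420x560 float32, m along the optical axis (not along the pixel's ray), 0 where there is no reading.
- viewer.camera_info(name): a dict with "K" (3x3 intrinsics, pixels), "xyz" and "orientation" of the camera in the world. Camera axes: x right, y down, z forward; pixel columns grow to the right and rows downward; lengths in m; the calibration is good to about 2 mm. The wrist camera is an equidistant fisheye: a pixel r from the principal point sees the ray r / f radians off the axis. A picture is of the moment at which its call begins: read the wrist's pose just before it. camera_info takes no time and is no camera call; for the wrist camera it gives the pose at the moment of the call.
- order.close_job(): hands the job in, once; it reports no verdict.
The state is a dict: "time_s": time; "joint_pos": joint angles; "qd": joint speeds; "effort": joint torques, N m; "ee_pos": TCP position; "tool_rot": TCP orientation; "force": force on the tool from outside, world axes, zero at the start; "ft_torque": the same for the moment, N m; "opening": finger opening in m.
Only numpy, scipy, OpenCV 4.12 (cv2) and the standard library are available. Lean on these libraries where they do the work, as an engineer would, in place of code of your own. Each camera call takes 0.05 s, during which the arm holds its last target.

## Working session

There is one attempt and no reset: what is moved stays moved. The work goes in short steps, Python scripts to look and compute and a tool call to move; the robot and the scene stay as the last step left them, time stands still between calls to the robot, and variables do not carry over. Pictures are saved under pics/ and viewed, and the job is handed in when it is done.

Besides the shell and the picture viewer there is one more tool, called by a JSON object that holds its "fn" and its "kwargs". arm_command: Moves the arm, as the interface text tells. Its arguments: {"type":"object","properties":{"series":{"type":"array","items":{"type":"array","items":{"type":"number"}}}},"required":["series"]}

```bash
ls; mkdir -p pics; python3 - <<'E'
from station import bot, viewer, order
import cv2
s=bot.get_state();print(s)
for n in("scene","side","wrist"):
    print(n,viewer.camera_info(n))
    p,d=viewer.camera(n);cv2.imwrite(f"pics/{n}0.png",p)
    import numpy as np; np.save(f"pics/{n}0.npy",d)
E
```

```text
pics
{'time_s': 0.0, 'joint_pos': array([-1.27491749,  0.3218318 , -0.07006659,  1.45167534,  0.02260826,
        1.37081851, -0.05689546]), 'qd': array([ 0.0006063 , -0.00050347, -0.00024167, -0.00064681, -0.00113033,
        0.00039482,  0.00179925]), 'effort': array([ 5.89185788e-05, -4.91295683e+01, -4.03866330e-01, -3.12540150e+01,
       -6.39580702e-02,  4.33164428e-02,  1.60900249e-04]), 'ee_pos': array([0.18064798, 0.6238069 , 0.2214555 ]), 'tool_rot': array([ 0.09860192,  0.7001578 , -0.09997351,  0.7000443 ]), 'force': array([0.1456875 , 0.11491746, 0.55035646]), 'ft_torque': array([0.02947035, 0.049776  , 0.00921427]), 'opening': 0.08765304976523232}
scene {'K': array([[491.44152015,   0.        , 278.3175782 ],
       [  0.        , 491.44152015, 210.20412793],
       [  0.        ,   0.        ,   1.        ]]), 'xyz': array([ 0.78971851, -0.42057229,  0.80934913]), 'orientation': array([ 0.89628959,  0.33061462, -0.104827  , -0.27635166])}
side {'K': array([[396.04638456,   0.        , 280.09000994],
       [  0.        , 396.04638456, 207.37854309],
       [  0.        ,   0.        ,   1.        ]]), 'xyz': array([ 0.04657264, -0.5320442 ,  0.55908858]), 'orientation': array([ 0.83557557, -0.30736786,  0.15742345, -0.42726611])}
wrist {'K': array([[325.1922621 ,   0.        , 282.04024799],
       [  0.        , 325.1922621 , 208.37510646],
       [  0.        ,   0.        ,   1.        ]]), 'xyz': array([0.11003074, 0.64443091, 0.38339849]), 'orientation': array([0.79185875, 0.59561927, 0.0804578 , 0.10827717])}
```

View pics/scene0.png

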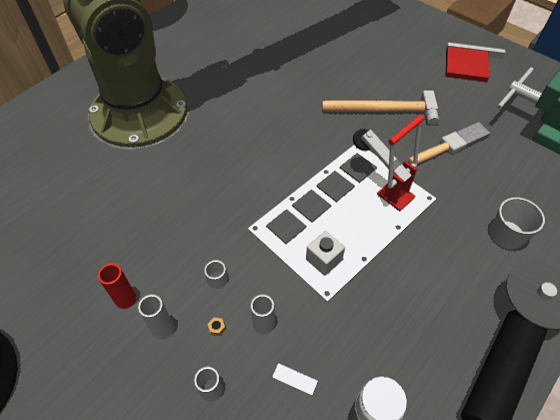

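View pics/side0.png

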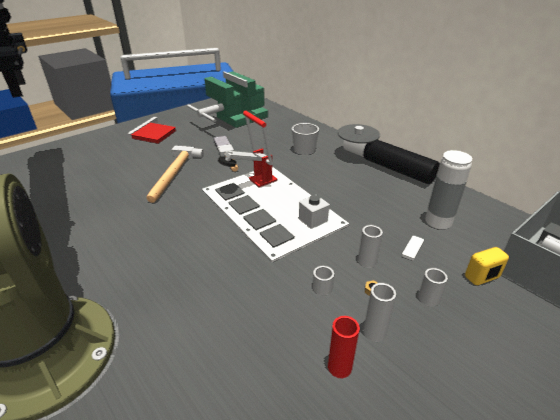

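View pics/wrist0.png

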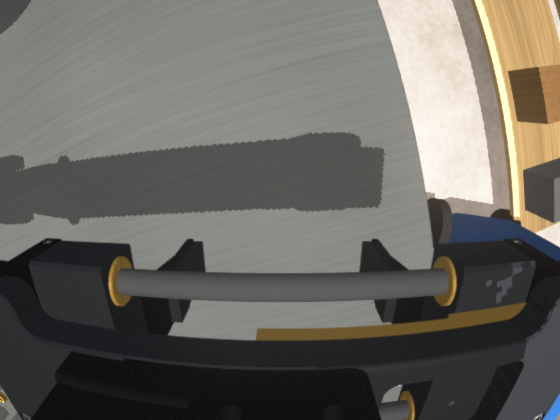

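The pictures show four grey tubes in the scene view near (215,273), (155,315), (262,313) and (207,382). The red look-alike is at (117,285), and the jig runs from (250,228) to (435,200). The clamp is at the upper-right end, half or fully open. Next I'll measure all of these.

```bash
cat > h.py <<'E'
import numpy as np,cv2
from scipy.spatial.transform import Rotation as R
from scipy import ndimage as ndi
def cloud(info,d):
    K=info["K"];v,u=np.mgrid[:d.shape[0],:d.shape[1]]
    p=np.stack([(u-K[0,2])/K[0,0]*d,(v-K[1,2])/K[1,1]*d,d],-1)
    return p@R.from_quat(info["orientation"]).as_matrix().T+info["xyz"]
def ray(info,u,v,z):
    K=info["K"];r=R.from_quat(info["orientation"]).as_matrix()@np.array([(u-K[0,2])/K[0,0],(v-K[1,2])/K[1,1],1])
    o=info["xyz"];return o+r*(z-o[2])/r[2]
def proj(info,p):
    q=R.from_quat(info["orientation"]).as_matrix().T@(np.array(p)-info["xyz"]);K=info["K"]
    return K[0,0]*q[0]/q[2]+K[0,2],K[1,1]*q[1]/q[2]+K[1,2]
E
python3 - <<'E'
from h import *
from station import viewer
np.set_printoptions(precision=4,suppress=True)
for n in("scene","side"):
    i=viewer.camera_info(n);d=np.load(f"pics/{n}0.npy");P=cloud(i,d);im=cv2.imread(f"pics/{n}0.png")
    m=(d>0)&(P[...,2]>.02)&(P[...,2]<.25)&(np.abs(P[...,0])<1.2)
    l,k=ndi.label(m)
    for j in range(1,k+1):
        w=l==j
        if w.sum()<60: continue
        q=P[w];top=np.percentile(q[:,2],98);t=q[q[:,2]>top-.004]
        (cx,cy),r=cv2.minEnclosingCircle(t[:,:2].astype(np.float32))
        ys,xs=np.where(w)
        print(n,"px",int(xs.mean()),int(ys.mean()),w.sum(),"top %.3f"%top,"circ",round(cx,4),round(cy,4),round(r,4))
    # jig corners
    b=((im.min(-1)>150)&(P[...,2]>-.01)&(P[...,2]<.02)).astype(np.uint8)
    l,k=ndi.label(b);s=ndi.sum(b,l,range(1,k+1));w=l==np.argmax(s)+1
    q=P[w];print("jig rect",cv2.minAreaRect(q[:,:2].astype(np.float32)),q[:,2].mean())
    # feet holes: dark within hull
    cs,_=cv2.findContours(w.astype(np.uint8),cv2.RETR_CCOMP,cv2.CHAIN_APPROX_NONE)
    for c in cs:
        if 300<cv2.contourArea(c)<3000:
            pts=np.array([ray(i,*p[0],.014)[:2] for p in c],np.float32);print("hole",c.mean((0,1)),cv2.minAreaRect(pts))
E
```

```text
scene px 128 78 6452 top 0.247 circ 0.0089 -0.0048 0.0801
scene px 541 104 1753 top 0.145 circ 0.7129 0.5217 0.033
scene px 390 104 978 top 0.028 circ 0.4194 0.361 0.13
scene px 392 156 2149 top 0.191 circ 0.565 0.174 0.0431
scene px 517 220 1631 top 0.071 circ 0.7984 0.2386 0.0416
scene px 324 251 1040 top 0.071 circ 0.566 -0.0374 0.0131
scene px 215 272 309 top 0.042 circ 0.4417 -0.1913 0.0196
scene px 516 341 7988 top 0.084 circ 0.8958 0.1167 0.013
scene px 115 283 946 top 0.102 circ 0.3444 -0.3247 0.0201
scene px 154 314 934 top 0.102 circ 0.4367 -0.3181 0.0197
scene px 262 312 687 top 0.081 circ 0.5616 -0.2001 0.0193
scene px 207 382 508 top 0.062 circ 0.5703 -0.3362 0.0192
scene px 379 401 1934 top 0.172 circ 0.7884 -0.2215 0.0279
jig rect ((0.5292890667915344, 0.07599475979804993), (0.3294267952442169, 0.21616671979427338), 84.31697082519531) 0.008041369919043936
hole [324.8269 252.7981] ((0.5597022175788879, -0.025957752019166946), (0.0744827464222908, 0.06882090866565704), 84.3969497680664)
hole [285.6163 226.2093] ((0.467111736536026, -0.028582796454429626), (0.060647975653
[... 1119 characters left out ...]
op 0.100 circ 0.3458 -0.3233 0.0199
jig rect ((0.5386070609092712, 0.07964111119508743), (0.3392794132232666, 0.22066909074783325), 84.18016052246094) 0.006970828712790007
hole [276.6753 235.1818] ((0.4646884799003601, -0.029394209384918213), (0.06346964091062546, 0.061753980815410614), 84.44143676757812)
hole [258.8904 219.0959] ((0.471297025680542, 0.03987276926636696), (0.0651155561208725, 0.061400290578603745), 82.84751892089844)
hole [243.4366 204.5915] ((0.478753000497818, 0.10868939757347107), (0.06619672477245331, 0.06108158454298973), 84.01668548583984)
hole [229.6615 190.9231] ((0.48714447021484375, 0.17885032296180725), (0.07031631469726562, 0.0631461888551712), 84.01666259765625)
```

```bash
cat >> h.py <<'E'
u=np.array([.0980,.9952,0]);ex=np.array([.9952,-.0980,0])
C=np.array([.4733,.0426,0])
feet=dict(a=C+.14*u,b=C+.07*u,c=C,d=C-.07*u)
hinge=feet['a']+.1*ex+[0,0,.076]
E
python3 - <<'E'
from h import *
from station import viewer,bot
np.set_printoptions(precision=4,suppress=True)
print(feet,hinge)
s=bot.get_state();print(R.from_quat(s["tool_rot"]).as_matrix())
for n in("scene","side"):
    i=viewer.camera_info(n);d=np.load(f"pics/{n}0.npy");P=cloud(i,d);im=cv2.imread(f"pics/{n}0.png").astype(int)
    m=(d>0)&(im[...,2]>120)&(im[...,1]<70)&(np.linalg.norm(P[...,:2]-hinge[:2],axis=-1)<.2)&(P[...,2]>.13)
    q=P[m];r=(q-hinge)
    print(n,m.sum(),"u",np.percentile(r@u,[1,99]),"ex",np.percentile(r@ex,[2,50,98]),"z",np.percentile(q[:,2],[2,50,98]))
    # arm+pad grey
    m=(d>0)&(P[...,2]>.03)&(np.linalg.norm(P[...,:2]-hinge[:2],axis=-1)<.2)
    q=P[m];r=q-hinge;k=np.abs(r@u)<.06;q=q[k];r=r[k];e=r@ex
    for b in np.arange(-.14,.06,.02):
        k=(e>b)&(e<b+.02)
        if k.sum()>4: print(round(b,2),k.sum(),q[k][:,2].min(),q[k][:,2].max(), (r@u)[k].min(),(r@u)[k].max())
im=cv2.imread("pics/scene0.png")[90:250,250:450];cv2.imwrite("pics/cl.png",cv2.resize(im,None,fx=3.5,fy=3.5))
E
```

```text
{'a': array([0.487 , 0.1819, 0.    ]), 'b': array([0.4802, 0.1123, 0.    ]), 'c': array([0.4733, 0.0426, 0.    ]), 'd': array([ 0.4664, -0.0271,  0.    ])} [0.5865 0.1721 0.076 ]
[[-0.0003  0.278   0.9606]
 [-0.0015  0.9606 -0.278 ]
 [-1.     -0.0015  0.0001]]
scene 239 u [-0.0421  0.0409] ex [-0.0235 -0.0173 -0.0132] z [0.1854 0.1893 0.192 ]
-0.12 133 0.09207441364135172 0.1096898955981036 -0.022705289917643076 0.018305543533218296
-0.1 220 0.08552435643851208 0.12473712544860605 -0.02303149581717487 0.012723764232896402
-0.08 156 0.09177521201707572 0.11760256919889334 -0.015166723157559882 0.011407208078365188
-0.06 143 0.08714258758099414 0.10808283248758543 -0.013313851817699457 0.012424479707236565
-0.04 147 0.08307346134707705 0.19214134864842258 -0.043199328264403924 0.04276879504615721
-0.02 801 0.030745368860477074 0.19225361172589783 -0.04413500072206517 0.04184464972111725
0.0 475 0.030175149451032945 0.10202655089240387 -0.041848536513937676 0.039352010530970906
side 109 u [-0.0423  0.0407] ex [-0.0241 -0.0213 -0.0147] z [0.18   0.1871 0.1897]
-0.12 79 0.09256860697261149 0.10633387838947783 -0.02205865090533625 0.01737616807084262
-0.1 130 0.08691025231340327 0.12085895575030808 -0.022683942779192112 0.019103363956263313
-0.08 60 0.08851872952514611 0.11243797832451824 -0.01412191432360616 0.013027320511272549
-0.06 56 0.08925960432304164 0.10583266778008688 -0.013954262415576738 0.009853764483877652
-0.04 137 0.07960879695917045 0.18981583863012685 -0.04100884610545845 0.043427320637014155
-0.02 495 0.030194027737241003 0.19004623172571855 -0.044265372654312754 0.043558730259851894
0.0 154 0.030139710028122435 0.09183450073873894 -0.04105247219676057 0.03740928168153967
```

View pics/cl.png

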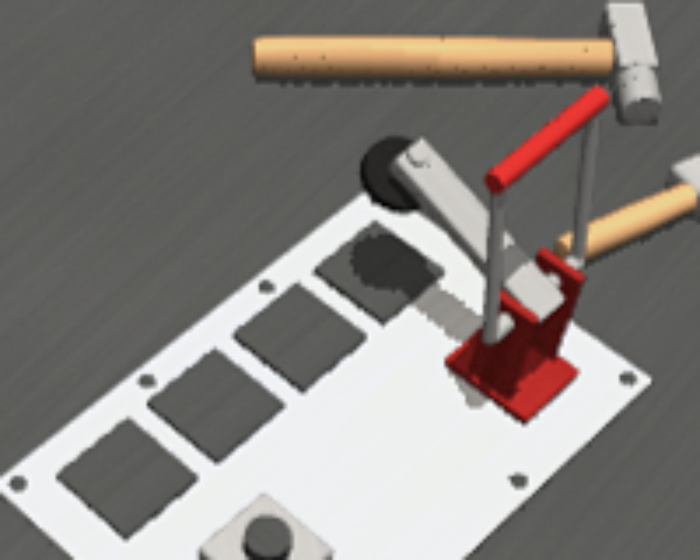

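{"fn": "arm_command", "kwargs": {"series": [[0.1155, 0, 0, -2, 0, 0, -1], [0.1155, 0, 0, -2, 0, 0, -1], [0.1155, 0, 0, -2, 0, 0, -1], [0.1155, 0, 0, -2, 0, 0, -1], [0.1155, 0, 0, -2, 0, 0, -1], [0.1155, 0, 0, -2, 0, 0, -1], [0.1155, 0, 0, -2, 0, 0, -1], [0.1155, 0, 0, -2, 0, 0, -1], [0.1155, 0, 0, -2, 0, 0, -1], [0.1155, 0, 0, -2, 0, 0, -1], [0.1155, 0, 0, -2, 0, 0, -1], [0.1155, 0, 0, -2, 0, 0, -1], [0, 0, 0, 0, 0, 0, -1]]}}

```text
time_s: 1.23
ee_pos: [0.1808, 0.6244, 0.2466]
tool_rot: [0.524, 0.474, -0.524, 0.474]
force: [-0.4, -0.2, 0.2]
opening: 0.0871
```

{"fn": "arm_command", "kwargs": {"series": [[0, 0, 0, 0, 10, 10, -1], [0, 0, 0, 0, 20, 20, -1], [0, 0, 0, 0, 22, 21, -1], [0, 0, 0, 0, 22, 21, -1], [0, 0, 0, 0, 22, 21, -1], [0, 0, 0, 0, 22, 21, -1], [0, 0, 0, 0, 22, 21, -1], [0, 0, 0, 0, 22, 21, -1], [0, 0, 0, 0, 22, 21, -1], [0, 0, 0, 0, 22, 21, -1], [0, 0, 0, 0, 22, 21, -1], [0, 0, 0, 0, 22, 21, -1], [0, 0, 0, 0, 22, 21, -1], [0, 0, 0, 0, 22, 21, -1], [0, 0, 0, 0, 22, 21, -1], [0, 0, 0, 0, 22, 21, -1], [0, 0, 0, 0, 22, 21, -1], [0, 0, 0, 0, 22, 21, -1], [0, 0, 0, 0, 22, 21, -1], [0, 0, 0, 0, 10, 8, -1]]}}

```text
time_s: 2.9
ee_pos: [0.5568, 0.1846, 0.2466]
tool_rot: [-0.524, -0.473, 0.525, -0.475]
force: [0.4, -1.2, 0.3]
opening: 0.087
```

```bash
cat >> h.py <<'E'
def rel(target,Rt=None):
    from station import bot
    np.set_printoptions(precision=4,suppress=True)
    s=bot.get_state();M=R.from_quat(s["tool_rot"]).as_matrix()
    print("t",s["time_s"],"tcp",s["ee_pos"],"F",s["force"],"open",round(s["opening"],4),"J7",s["joint_pos"][6])
    print("yaw_y",np.degrees(np.arctan2(M[1,1],M[0,1])),"x axis",M[:,0])
    if target is not None: print("delta tool mm",1000*M.T@(np.array(target)-s["ee_pos"]))
    if Rt is not None: print("turn",(R.from_matrix(M).inv()*R.from_matrix(Rt)).as_rotvec())
    return s
dn=np.array([0,0,-1.])
def RT(y): return np.stack([dn,y,np.cross(dn,y)],1)
E
python3 - <<'E'
from h import *
from station import viewer
rel(hinge+ex*-.019+[0,0,.108-.019],RT(ex))
p,d=viewer.camera("wrist");cv2.imwrite("pics/w1.png",p)
E
```

```text
t 2.9 tcp [0.5568 0.1846 0.2466] F [ 0.3584 -1.2407  0.342 ] open 0.087 J7 -0.3917459127900255
yaw_y -5.753252657032569 x axis [ 0.0012 -0.0024 -1.    ]
delta tool mm [81.5941 11.7281  9.2798]
turn [-0.0023  0.0023 -0.0014]
```

View pics/w1.png

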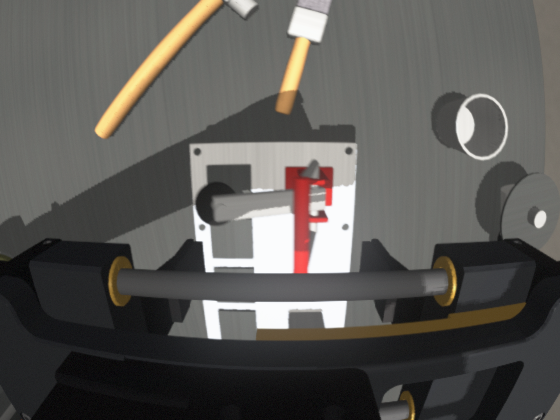

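The wrist view shows the red bar around (302,225), running along the row and slightly to the right of the jaw middle at (283,280). I'll correct for that and go down onto it.

{"fn": "arm_command", "kwargs": {"series": [[0, 0, 0, 0, 6, 5, -1], [0, 0, 0, 0, 6, 4, -1], [0, 0, 0, 0, 0, 0, -1], [0, 0, 0, 0, 0, 0, -1]]}}

```text
time_s: 3.28
ee_pos: [0.5653, 0.1814, 0.2464]
tool_rot: [-0.523, -0.476, 0.523, -0.475]
force: [-0.7, 0.7, -0.7]
opening: 0.087
```

```bash
python3 - <<'E'
from h import *
rel(hinge+ex*-.019+[0,0,.108-.019],RT(ex))
E
```

```text
t 3.2833 tcp [0.5653 0.1814 0.2464] F [-0.742   0.747  -0.6666] open 0.087 J7 -0.3679748255642828
yaw_y -5.48017267519307 x axis [-0.0004  0.0002 -1.    ]
delta tool mm [81.435   3.0588  7.2147]
turn [ 0.0025 -0.0002  0.0004]
```

{"fn": "arm_command", "kwargs": {"series": [[0, 0, 0, 0, 3, 7, -1], [0, 0, 0, 20, 0, 0, -1], [0, 0, 0, 25, 0, 0, -1], [0, 0, 0, 20, 0, 0, -1], [0, 0, 0, 11, 0, 0, -1], [0, 0, 0, 5, 0, 0, -1], [0, 0, 0, 0, 0, 0, -1], [0, 0, 0, 0, 0, 0, -1]]}}

```text
time_s: 3.95
ee_pos: [0.5685, 0.1741, 0.1665]
tool_rot: [0.524, 0.475, -0.523, 0.475]
force: [-0.6, -0.6, 1.4]
opening: 0.0873
```

```bash
python3 - <<'E'
from h import *
from station import viewer
rel(hinge+ex*-.019+[0,0,.108-.019],RT(ex))
p,d=viewer.camera("wrist");cv2.imwrite("pics/w2.png",p)
p,d=viewer.camera("scene");cv2.imwrite("pics/s2.png",p[40:300,250:540])
E
```

```text
t 3.95 tcp [0.5685 0.1741 0.1665] F [-0.6414 -0.5777  1.3805] open 0.0873 J7 -0.332879197936063
yaw_y -5.528611016226742 x axis [ 0.0012  0.0005 -1.    ]
delta tool mm [ 1.4866 -0.8242  0.1494]
turn [ 0.0017 -0.0006 -0.0012]
```

View pics/w2.png

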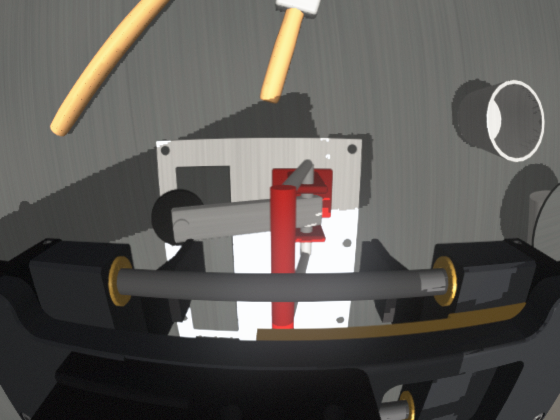

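View pics/s2.png

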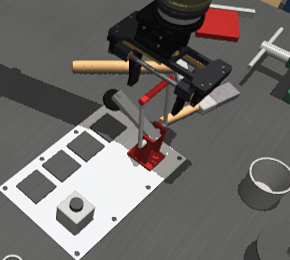

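The bar is now centred between the fingers, at about (284,255) in the wrist view. I'll close on it.

{"fn": "arm_command", "kwargs": {"series": [[0, 0, 0, 0, 0, 0, 1], [0, 0, 0, 0, 0, 0, 1], [0, 0, 0, 0, 0, 0, 1], [0, 0, 0, 0, 0, 0, 1], [0, 0, 0, 0, 0, 0, 1], [0, 0, 0, 0, 0, 0, 1], [0, 0, 0, 0, 0, 0, 1], [0, 0, 0, 0, 0, 0, 1], [0, 0, 0, 0, 0, 0, 1], [0, 0, 0, 0, 0, 0, 1]]}}

```text
time_s: 4.88
ee_pos: [0.5679, 0.1738, 0.1655]
tool_rot: [0.524, 0.475, -0.524, 0.475]
force: [-0.3, 0.8, -1.0]
opening: 0.0284
```

```bash
python3 - <<'E'
from h import *
s=rel(None)
M=R.from_quat(s["tool_rot"]).as_matrix();g=s["ee_pos"]-.019*M[:,0]-hinge
p0=np.arctan2(g@ex,g[2]);rr=np.hypot(g@ex,g[2]);print("phi",p0,"r",rr,"q",p0+.55,"u",g@u)
# plan: tilt about tool z so the body leans to +ex. tool frame: x dn,y ex,z -u
N=16;ph=np.linspace(-.16,1.02,N+1);ti=np.linspace(0,.45,N+1)
def tcp(ph,t): # 2D (ex,z); tool x dir: (-sin t, -cos t)
    return np.array([.11*np.sin(ph)-.019*np.sin(t),.11*np.cos(ph)-.019*np.cos(t)])
for k in range(N):
    d=(tcp(ph[k+1],ti[k+1])-tcp(ph[k],ti[k]))*1000;t=ti[k]
    X=np.array([-np.sin(t),-np.cos(t)]);Y=np.array([np.cos(t),-np.sin(t)])
    print([round(d@X,1),round(d@Y,1)])
E
```

```text
t 4.8833 tcp [0.5679 0.1738 0.1655] F [-0.254   0.8453 -1.0344] open 0.0284 J7 -0.3330206073092275
yaw_y -5.557730497251907 x axis [-0.  0. -1.]
phi -0.1703575365637673 r 0.1101332434856747 q 0.37964246343623276 u -0.00019861944936117417
[np.float64(-1.0), np.float64(7.5)]
[np.float64(-0.6), np.float64(7.6)]
[np.float64(-0.3), np.float64(7.6)]
[np.float64(0.1), np.float64(7.6)]
[np.float64(0.5), np.float64(7.6)]
[np.float64(0.8), np.float64(7.5)]
[np.float64(1.2), np.float64(7.5)]
[np.float64(1.6), np.float64(7.4)]
[np.float64(1.9), np.float64(7.3)]
[np.float64(2.3), np.float64(7.2)]
[np.float64(2.6), np.float64(7.1)]
[np.float64(3.0), np.float64(7.0)]
[np.float64(3.3), np.float64(6.9)]
[np.float64(3.7), np.float64(6.7)]
[np.float64(4.0), np.float64(6.5)]
[np.float64(4.3), np.float64(6.3)]
```

{"fn": "arm_command", "kwargs": {"series": [[0, 0, 0, 0, 0, 0, 1], [0, 0, 0, 0, 0, 0, 1], [0, 0, 0, 0, 0, 0, 1], [0, 0, 0, 0, 0, 0, 1], [0, 0, 0, 0, 0, 0, 1], [0, 0, 0, 0, 0, 0, 1]]}}

```text
time_s: 5.38
ee_pos: [0.568, 0.1738, 0.1655]
tool_rot: [0.524, 0.475, -0.524, 0.475]
force: [-0.2, -0.3, -1.2]
opening: 0.011
```

{"fn": "arm_command", "kwargs": {"series": [[0, 0, -0.028, -1, 7.5, 0, 1], [0, 0, -0.028, -0.6, 7.6, 0, 1], [0, 0, -0.028, -0.3, 7.6, 0, 1], [0, 0, -0.028, 0.1, 7.6, 0, 1], [0, 0, -0.028, 0.5, 7.6, 0, 1], [0, 0, 0, 0, 0, 0, 1], [0, 0, 0, 0, 0, 0, 1]]}}

```text
time_s: 5.97
ee_pos: [0.6066, 0.1699, 0.1648]
tool_rot: [-0.49, -0.51, 0.555, -0.438]
force: [1.8, 0.4, 2.1]
opening: 0.0106
```

```bash
cat >> h.py <<'E'
def grip():
    s=rel(None)
    M=R.from_quat(s["tool_rot"]).as_matrix();g=s["ee_pos"]-.019*M[:,0]-hinge
    p0=np.arctan2(g@ex,g[2]);rr=np.hypot(g@ex,g[2]);t=np.arctan2(-M[:,0]@ex,-M[2,0])
    print("phi",p0,"r",rr,"q",p0+.55,"u",g@u,"tilt",t)
    return p0,t,s
def tcp2(ph,t): return np.array([.11*np.sin(ph)-.019*np.sin(t),.11*np.cos(ph)-.019*np.cos(t)])
def plan(p1,t1,N):
    p0,t0,s=grip();c=s["ee_pos"]-hinge;c=np.array([c@ex,c[2]])
    for k in range(N):
        a=(k+1)/N;tt=t0+(t1-t0)*a;n=tcp2(p0+(p1-p0)*a,tt);d=(n-c)*1000;c=n;t=t0+(t1-t0)*k/N
        X=np.array([-np.sin(t),-np.cos(t)]);Y=np.array([np.cos(t),-np.sin(t)])
        print(round(-(t1-t0)/N,4),round(float(d@X),1),round(float(d@Y),1))
E
python3 - <<'E'
from h import *
plan(1.02,.45,11)
E
```

```text
t 5.9667 tcp [0.6066 0.1699 0.1648] F [1.7881 0.3886 2.1139] open 0.0106 J7 -0.22268065196574532
yaw_y -5.587328694777492 x axis [-0.1376  0.0133 -0.9904]
phi 0.20852288869001814 r 0.11002791757798529 q 0.7585228886900182 u -0.00025594660602089406 tilt 0.13872117212807017
-0.0283 0.9 7.5
-0.0283 1.2 7.5
-0.0283 1.6 7.4
-0.0283 1.9 7.3
-0.0283 2.3 7.2
-0.0283 2.7 7.1
-0.0283 3.0 7.0
-0.0283 3.3 6.9
-0.0283 3.7 6.7
-0.0283 4.0 6.5
-0.0283 4.3 6.3
```

Radius, force and clamp angle match what I expected, so I'll keep going.

{"fn": "arm_command", "kwargs": {"series": [[0, 0, -0.028, 0.9, 7.5, 0, 1], [0, 0, -0.028, 1.2, 7.5, 0, 1], [0, 0, -0.028, 1.6, 7.4, 0, 1], [0, 0, -0.028, 1.9, 7.3, 0, 1], [0, 0, -0.028, 2.3, 7.2, 0, 1], [0, 0, -0.028, 2.7, 7.1, 0, 1], [0, 0, 0, 0, 0, 0, 1]]}}

```text
time_s: 6.55
ee_pos: [0.647, 0.1659, 0.1442]
tool_rot: [-0.445, -0.55, 0.591, -0.389]
force: [1.9, 0.9, -0.1]
opening: 0.0106
```

```bash
python3 - <<'E'
from h import *
plan(1.02,.45,5)
from station import viewer
p,d=viewer.camera("scene");cv2.imwrite("pics/s3.png",p[40:300,250:540])
E
```

```text
t 6.55 tcp [0.647  0.1659 0.1442] F [ 1.8683  0.8895 -0.1145] open 0.0106 J7 -0.15842698696044313
yaw_y -5.601701985802866 x axis [-0.3019  0.0292 -0.9529]
phi 0.6569410362908829 r 0.10896935947720389 q 1.2069410362908828 u -0.0002606881707737685 tilt 0.3081181901414721
-0.0284 2.0 7.2
-0.0284 3.3 6.7
-0.0284 3.6 6.6
-0.0284 3.9 6.4
-0.0284 4.2 6.2
```

View pics/s3.png

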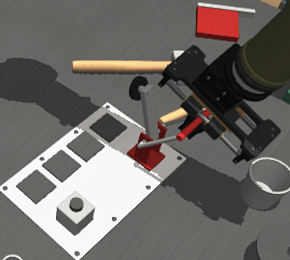

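The picture shows the clamp arm rising, with the gripper holding the bar well above the cup at about (265,180).

{"fn": "arm_command", "kwargs": {"series": [[0, 0, -0.028, 2, 7.2, 0, 1], [0, 0, -0.028, 3.3, 6.7, 0, 1], [0, 0, -0.028, 3.6, 6.6, 0, 1], [0, 0, -0.028, 3.9, 6.4, 0, 1], [0, 0, -0.028, 4.2, 6.2, 0, 1], [0, 0, 0, 0, 0, 0, 1], [0, 0, 0, 0, 0, 0, 1]]}}

```text
time_s: 7.18
ee_pos: [0.6699, 0.1636, 0.1164]
tool_rot: [-0.404, -0.58, 0.617, -0.347]
force: [-2.5, -0.9, -4.3]
opening: 0.0104
```

```bash
python3 - <<'E'
from h import *
grip()
from station import viewer
p,d=viewer.camera("scene");cv2.imwrite("pics/s4.png",p[40:300,250:540])
p,d=viewer.camera("wrist");cv2.imwrite("pics/w4.png",p)
E
```

```text
t 7.1833 tcp [0.6699 0.1636 0.1164] F [-2.5448 -0.9414 -4.3321] open 0.0104 J7 -0.14711349090504838
yaw_y -5.5894285352345054 x axis [-0.4322  0.041  -0.9009]
phi 1.0125946004585464 r 0.10855032663523675 q 1.5625946004585465 u -0.0002542873755608169 tilt 0.4490708329227874
```

View pics/s4.png

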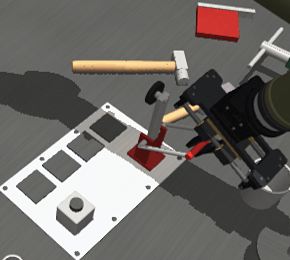

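View pics/w4.png

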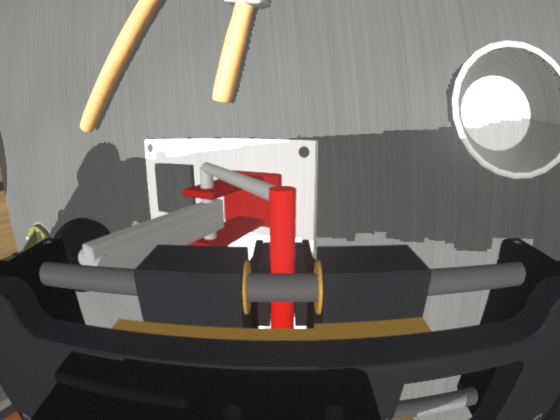

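The clamp is upright at q ≈ 1.56. I'll release it part-open and back out along the tool axis.

{"fn": "arm_command", "kwargs": {"series": [[0, 0, 0, 0, 0, 0, 0.1], [0, 0, 0, 0, 0, 0, 0.1], [0, 0, 0, 0, 0, 0, 0.1], [0, 0, 0, 0, 0, 0, 0.1], [0, 0, 0, 0, 0, 0, 0.1], [0, 0, 0, 0, 0, 0, 0.1], [0, 0, 0, -10, 0, 0, 0.1], [0, 0, 0, -20, 0, 0, 0.1], [0, 0, 0, -30, 0, 0, 0.1], [0, 0, 0, -30, 0, 0, 0.1], [0, 0, 0, -30, 0, 0, 0.1], [0, 0, 0.112, 0, 0, 0, 0.1], [0, 0, 0.112, 0, 0, 0, 0.1], [0, 0, 0.112, 0, 0, 0, 0.1], [0, 0, 0.112, 0, 0, 0, 0.1], [0, 0, 0, 0, 0, 0, 0.1], [0, 0, 0, 0, 0, 0, 0.1]]}}

```text
time_s: 8.7
ee_pos: [0.7092, 0.1621, 0.2047]
tool_rot: [-0.518, -0.48, 0.526, -0.475]
force: [0.2, -0.0, 0.2]
opening: 0.039
```

```bash
python3 - <<'E'
from h import *
rel([.4425,-.191,.16],RT(u))
from station import viewer
p,d=viewer.camera("scene");cv2.imwrite("pics/s5.png",p)
E
```

```text
t 8.7 tcp [0.7092 0.1621 0.2047] F [ 0.1934 -0.035   0.2011] open 0.039 J7 -0.2523421958418066
yaw_y -5.077313449016445 x axis [-0.0128 -0.0027 -0.9999]
delta tool mm [  49.0226 -233.83    375.0903]
turn [-1.5612 -0.0068  0.0128]
```

View pics/s5.png

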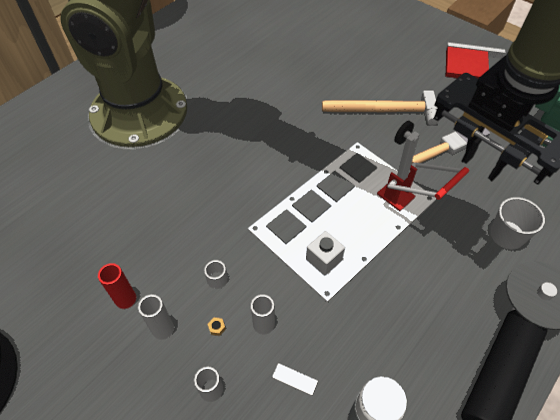

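The clamp stays upright. Next I'll travel to the 40 mm tube.

{"fn": "arm_command", "kwargs": {"series": [[0, -0.007, 0.013, -20, 0, 0, -1], [0, 0, 0, -20, -8, 12, -1], [0, 0, 0, 0, -16, 25, -1], [0, 0, 0, 0, -16, 26, -1], [0, 0, 0, 0, -16, 26, -1], [0, 0, 0, 0, -16, 26, -1], [0, 0, 0, 0, -16, 26, -1], [0, 0, 0, 0, -16, 26, -1], [0, 0, 0, 0, -16, 26, -1], [0, 0, 0, 0, -16, 26, -1], [0, 0, 0, 0, -16, 26, -1], [0, 0, 0, 0, -16, 26, -1], [0, 0, 0, 0, -16, 26, -1], [0, 0, 0, 0, -16, 26, -1], [0, 0, 0, 0, -16, 26, -1], [0, 0, 0, 0, -16, 26, -1], [0, 0, 0, 0, -8, 12, -1]]}}

```text
time_s: 10.17
ee_pos: [0.4373, -0.2078, 0.2509]
tool_rot: [-0.521, -0.47, 0.526, -0.48]
force: [-0.1, -1.0, 0.3]
opening: 0.087
```

{"fn": "arm_command", "kwargs": {"series": [[-0.12, 0, 0, 0, 0, 0, -1], [-0.12, 0, 0, 0, 0, 0, -1], [-0.12, 0, 0, 0, 0, 0, -1], [-0.12, 0, 0, 0, 0, 0, -1], [-0.12, 0, 0, 0, 0, 0, -1], [-0.12, 0, 0, 0, 0, 0, -1], [-0.12, 0, 0, 0, 0, 0, -1], [-0.12, 0, 0, 0, 0, 0, -1], [-0.12, 0, 0, 0, 0, 0, -1], [-0.12, 0, 0, 0, 0, 0, -1], [-0.12, 0, 0, 0, 0, 0, -1], [-0.12, 0, 0, 0, 0, 0, -1], [-0.12, 0, 0, 0, 0, 0, -1], [0, 0, 0, 0, 0, 0, -1], [0, 0, 0, 0, 0, 0, -1]]}}

```text
time_s: 11.42
ee_pos: [0.4393, -0.2028, 0.2494]
tool_rot: [0.032, 0.705, -0.042, 0.707]
force: [-0.1, 0.1, 0.7]
opening: 0.0875
```

```bash
python3 - <<'E'
from h import *
rel([.4424,-.191,.008],RT(u))
from station import viewer
p,d=viewer.camera("wrist");cv2.imwrite("pics/w5.png",p)
E
```

```text
t 11.4167 tcp [ 0.4393 -0.2028  0.2494] F [-0.1156  0.0967  0.6996] open 0.0875 J7 1.788121134159158
yaw_y 84.02015353333985 x axis [ 0.0028 -0.0133 -0.9999]
delta tool mm [241.1879  15.1546   0.88  ]
turn [-0.0062  0.0041  0.013 ]
```

View pics/w5.png

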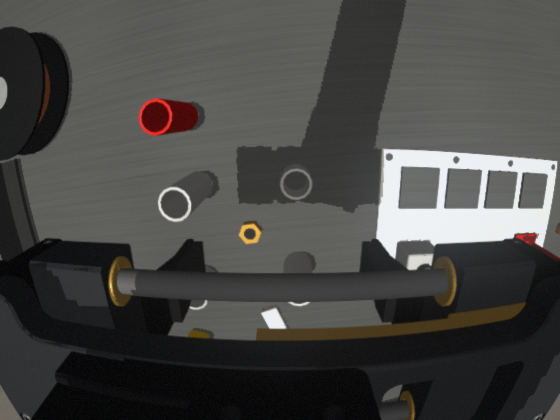

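The wrist view shows the 40 mm tube rim at (296,183) with nothing beside the fingers. I'll correct the tilt and go down.

{"fn": "arm_command", "kwargs": {"series": [[-0.006, 0.004, 0.013, 0, 0, 0, -1], [0, 0, 0, 0, 12, 2, -1], [0, 0, 0, 40, 0, 0, -1], [0, 0, 0, 40, 0, 0, -1], [0, 0, 0, 40, 0, 0, -1], [0, 0, 0, 40, 0, 0, -1], [0, 0, 0, 10, 0, 0, -1], [0, 0, 0, 0, 0, 0, -1], [0, 0, 0, 0, 0, 0, -1]]}}

```text
time_s: 12.22
ee_pos: [0.4416, -0.1909, 0.079]
tool_rot: [0.034, 0.707, -0.034, 0.706]
force: [0.5, -0.4, 0.4]
opening: 0.0871
```

```bash
python3 - <<'E'
from h import *
rel([.4424,-.191,.008],RT(u))
from station import viewer
p,d=viewer.camera("wrist");cv2.imwrite("pics/w6.png",p)
E
```

```text
t 12.2167 tcp [ 0.4416 -0.1909  0.079 ] F [ 0.5248 -0.4047  0.3604] open 0.0871 J7 1.893903799358382
yaw_y 84.5265734329317 x axis [-0.0009  0.0006 -1.    ]
delta tool mm [71.011  -0.0718  0.922 ]
turn [ 0.0026 -0.0009 -0.0005]
```

View pics/w6.png

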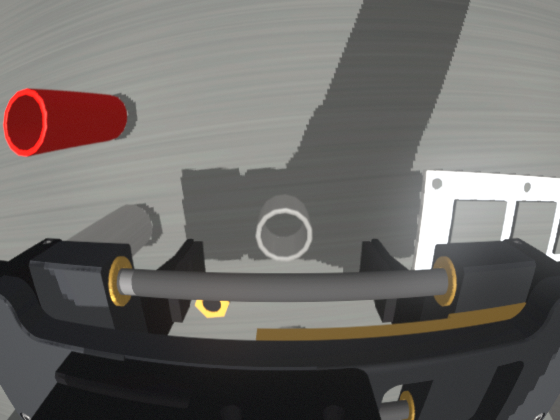

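```bash
python3 - <<'E'
from h import *
from station import viewer
i=viewer.camera_info("scene");n=ray(i,217,326,.006);print(n,(n-[.4424,-.191,0])@np.c_[u,ex])
E
```

```text
[ 0.50501455 -0.255516    0.006     ] [-0.05807009  0.06863657]
```

{"fn": "arm_command", "kwargs": {"series": [[0, 0, 0, 20, 0, 1, -1], [0, 0, 0, 25, 0, 0, -1], [0, 0, 0, 16, 0, 0, -1], [0, 0, 0, 10, 0, 0, -1], [0, 0, 0, 0, 0, 0, -1], [0, 0, 0, 0, 0, 0, 1], [0, 0, 0, 0, 0, 0, 1], [0, 0, 0, 0, 0, 0, 1], [0, 0, 0, 0, 0, 0, 1], [0, 0, 0, 0, 0, 0, 1], [0, 0, 0, 0, 0, 0, 1], [0, 0, 0, 0, 0, 0, 1], [0, 0, 0, 0, 0, 0, 1], [0, 0, 0, 0, 0, 0, 1], [0, 0, 0, 0, 0, 0, 1], [0, 0, 0, 0, 0, 0, 1], [0, 0, 0, 0, 0, 0, 1]]}}

```text
time_s: 13.68
ee_pos: [0.4417, -0.1902, 0.0069]
tool_rot: [0.034, 0.707, -0.033, 0.706]
force: [-0.5, 0.9, 1.8]
opening: 0.038
```

```bash
python3 - <<'E'
from h import *
rel([.4424,-.191,.008],RT(u))
E
```

```text
t 13.6833 tcp [ 0.4417 -0.1902  0.0069] F [-0.4865  0.9412  1.8471] open 0.038 J7 1.9834547098997293
yaw_y 84.59282371413336 x axis [-0.0014  0.0013 -1.    ]
delta tool mm [-1.1309 -0.727   0.8191]
turn [ 0.0038 -0.0015 -0.0012]
```

{"fn": "arm_command", "kwargs": {"series": [[0, 0, 0, -10, 0, 0, 1], [0, 0, 0, -30, 0, 0, 1], [0, 0, 0, -35, 0, 0, 1], [0, 0, 0, -25, 12, 0, 1], [0, 0, 0, 0, 22, 1, 1], [0, 0, 0, 0, 22, 1, 1], [0, 0, 0, 0, 22, 1, 1], [0, 0, 0, 0, 22, 1, 1], [0, 0, 0, 0, 22, 1, 1], [0, 0, 0, 0, 22, 1, 1], [0, 0, 0, 0, 22, 1, 1], [0, 0, 0, 0, 22, 1, 1], [0, 0, 0, 0, 22, 1, 1], [0, 0, 0, 0, 22, 0, 1], [0, 0, 0, 0, 22, 0, 1], [0, 0, 0, 0, 22, 0, 1], [0, 0, 0, 0, 22, 0, 1], [0, 0, 0, 0, 22, 0, 1], [0, 0, 0, 0, 22, 0, 1], [0, 0, 0, 0, 22, 0, 1]]}}

```text
time_s: 15.35
ee_pos: [0.485, 0.172, 0.1078]
tool_rot: [0.034, 0.707, -0.033, 0.706]
force: [0.1, -0.8, -1.1]
opening: 0.0378
```

{"fn": "arm_command", "kwargs": {"series": [[0, 0, 0, 0, 11, 0, 1], [0, 0, 0, 0, 0, 0, 1], [0, 0, 0, 0, 0, 0, 1]]}}

```text
time_s: 15.6
ee_pos: [0.486, 0.1814, 0.1073]
tool_rot: [0.033, 0.707, -0.033, 0.706]
force: [-0.2, 0.2, -1.5]
opening: 0.038
```

```bash
python3 - <<'E'
from h import *
rel(feet['a']+[0,0,.022],RT(u))
from station import viewer
p,d=viewer.camera("wrist");cv2.imwrite("pics/w7.png",p)
p,d=viewer.camera("scene");cv2.imwrite("pics/s7.png",p[40:300,250:540])
E
```

```text
t 15.6 tcp [0.486  0.1814 0.1073] F [-0.2379  0.1549 -1.5163] open 0.038 J7 1.1102392216402415
yaw_y 84.62966983640355 x axis [-0.0015  0.     -1.    ]
delta tool mm [85.316   0.6241  1.1003]
turn [ 0.0044 -0.0015  0.0001]
```

View pics/w7.png

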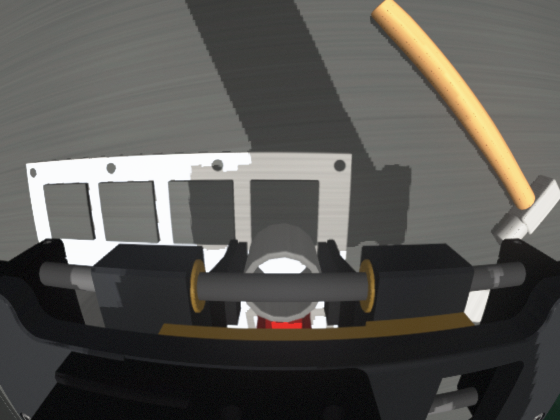

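View pics/s7.png

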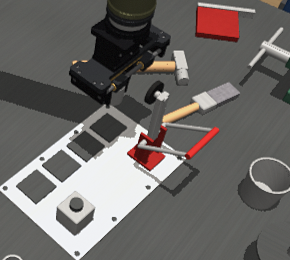

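The tube is lined up over foot_a (plate centre at column 285, tube at column 283). I'll lower it.

{"fn": "arm_command", "kwargs": {"series": [[0, 0, 0, 25, 0.5, 1, 1], [0, 0, 0, 30, 0, 0, 1], [0, 0, 0, 15, 0, 0, 1], [0, 0, 0, 8, 0, 0, 1], [0, 0, 0, 4, 0, 0, 1], [0, 0, 0, 3, 0, 0, 1], [0, 0, 0, 0, 0, 0, 1], [0, 0, 0, 0, 0, 0, 1]]}}

```text
time_s: 16.37
ee_pos: [0.4878, 0.1827, 0.0232]
tool_rot: [0.034, 0.706, -0.033, 0.706]
force: [-0.3, -0.3, -0.7]
opening: 0.0377
```

```bash
python3 - <<'E'
from h import *
rel(feet['a']+[0,0,.021],RT(u))
from station import viewer
p,d=viewer.camera("side");cv2.imwrite("pics/d8.png",cv2.resize(p[90:290,140:400],None,fx=2.5,fy=2.5))
E
```

```text
t 16.3667 tcp [0.4878 0.1827 0.0232] F [-0.3037 -0.2674 -0.7325] open 0.0377 J7 1.1469429260810584
yaw_y 84.56879860588343 x axis [ 0.0002  0.002  -1.    ]
delta tool mm [ 2.2474 -0.8534 -0.7506]
turn [ 0.0034  0.     -0.0021]
```

View pics/d8.png

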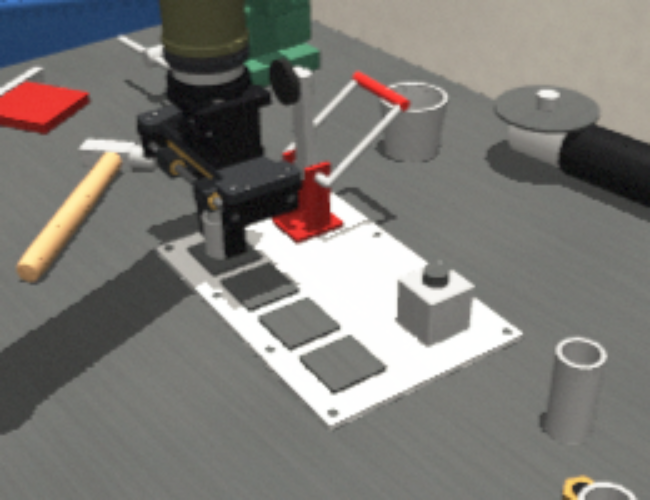

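{"fn": "arm_command", "kwargs": {"series": [[0, 0, 0, 2, 0, 0, 1], [0, 0, 0, 0, 0, 0, 1], [0, 0, 0, 0, 0, 0, -0.2], [0, 0, 0, 0, 0, 0, -0.2], [0, 0, 0, 0, 0, 0, -0.2], [0, 0, 0, 0, 0, 0, -0.2], [0, 0, 0, 0, 0, 0, -0.2], [0, 0, 0, -10, 0, 0, -0.2], [0, 0, 0, -20, 0, 0, -0.2], [0, 0, 0, -40, 0, 0, -0.2], [0, 0, 0, -40, 0, 0, -1], [0, 0, 0, -40, 0, 0, -1], [0, 0, 0, 0, 0, 0, -1], [0, 0, 0, 0, 0, 0, -1]]}}

```text
time_s: 17.58
ee_pos: [0.4892, 0.1832, 0.1739]
tool_rot: [0.035, 0.705, -0.032, 0.708]
force: [-0.6, 0.7, -0.8]
opening: 0.0714
```

```bash
cat >> h.py <<'E'
def tubes(names=("scene","side")):
    from station import viewer
    for n in names:
        i=viewer.camera_info(n);p,d=viewer.camera(n);P=cloud(i,d)
        m=(d>0)&(P[...,2]>.02)&(P[...,2]<.13)&(P[...,0]>.3)&(P[...,0]<.62)&(P[...,1]>-.4)&(P[...,1]<.25)&(p.max(-1).astype(int)-p.min(-1)<40)
        l,k=ndi.label(m)
        for j in range(1,k+1):
            w=l==j
            if w.sum()<60: continue
            q=P[w];top=np.percentile(q[:,2],98);t=q[q[:,2]>top-.004]
            (cx,cy),r=cv2.minEnclosingCircle(t[:,:2].astype(np.float32))
            e={f:np.round(1000*np.array([(np.array([cx,cy,0])-g)@ex,(np.array([cx,cy,0])-g)@u]),1) for f,g in feet.items() if np.hypot(cx-g[0],cy-g[1])<.03}
            print(n,"top %.3f"%top,"c",round(cx,4),round(cy,4),"r",round(r,4),e)
        cv2.imwrite(f"pics/last_{n}.png",p)
E
python3 - <<'E'
from h import *
tubes()
rel([.5708,-.3355,.2],RT(u))
E
```

```text
scene top 0.056 c 0.4886 0.1809 r 0.02 {'a': array([ 1.7, -0.9])}
scene top 0.128 c 0.5861 0.1685 r 0.0113 {}
scene top 0.103 c 0.6184 0.1269 r 0.0013 {}
scene top 0.071 c 0.5662 -0.0371 r 0.0134 {}
scene top 0.101 c 0.4364 -0.3188 r 0.0191 {}
scene top 0.081 c 0.5615 -0.1998 r 0.019 {}
scene top 0.062 c 0.5705 -0.336 r 0.0191 {}
side top 0.129 c 0.5828 0.1719 r 0.0121 {}
side top 0.101 c 0.6142 0.1291 r 0.0045 {}
side top 0.054 c 0.4888 0.1816 r 0.02 {'a': array([ 1.8, -0.1])}
side top 0.070 c 0.5674 -0.036 r 0.0128 {}
side top 0.080 c 0.5628 -0.1989 r 0.0196 {}
side top 0.060 c 0.5712 -0.335 r 0.0202 {}
side top 0.100 c 0.4373 -0.3173 r 0.0196 {}
t 17.6833 tcp [0.4868 0.1823 0.1701] F [-0.3982 -0.5442 -0.9092] open 0.0792 J7 1.0921851216540475
yaw_y 84.59189550586274 x axis [-0.0018  0.0012 -1.    ]
delta tool mm [ -30.6794 -507.524   132.4092]
turn [ 0.0038 -0.0019 -0.001 ]
```

The 40 mm tube is within 2 mm of its plate's middle. On to the 60.

{"fn": "arm_command", "kwargs": {"series": [[0.003, 0, 0, 0, -15, 4, -1], [0, 0, 0, 0, -30, 8, -1], [0, 0, 0, 0, -30, 8, -1], [0, 0, 0, 0, -30, 8, -1], [0, 0, 0, 0, -30, 8, -1], [0, 0, 0, 0, -30, 8, -1], [0, 0, 0, 0, -30, 8, -1], [0, 0, 0, 0, -30, 8, -1], [0, 0, 0, 0, -30, 8, -1], [0, 0, 0, 0, -30, 8, -1], [0, 0, 0, 0, -30, 8, -1], [0, 0, 0, 0, -30, 8, -1], [0, 0, 0, 0, -30, 8, -1], [0, 0, 0, 0, -30, 8, -1], [0, 0, 0, 0, -30, 8, -1], [0, 0, 0, 0, -30, 8, -1], [0, 0, 0, 0, -30, 8, -1], [0, 0, 0, 0, -12, 0, -1], [0, 0, 0, 0, 0, 0, -1], [0, 0, 0, 0, 0, 0, -1]]}}

```text
time_s: 19.35
ee_pos: [0.5681, -0.3347, 0.1678]
tool_rot: [0.036, 0.708, -0.034, 0.705]
force: [0.1, 0.4, 0.8]
opening: 0.0872
```

```bash
python3 - <<'E'
from h import *
rel([.5708,-.3355,.026],RT(u))
E
```

```text
t 19.35 tcp [ 0.5681 -0.3347  0.1678] F [0.1495 0.4385 0.7836] open 0.0872 J7 2.160702755203695
yaw_y 84.31669124403992 x axis [-0.0043  0.0028 -1.    ]
delta tool mm [141.7861  -0.8775   3.3978]
turn [-0.001  -0.0046 -0.0024]
```

{"fn": "arm_command", "kwargs": {"series": [[0, -0.003, -0.002, 20, 0, 2, -1], [0, 0, 0, 40, 0, 0, -1], [0, 0, 0, 35, 0, 0, -1], [0, 0, 0, 0, 0, 0, -1], [0, 0, 0, 0, 0, 0, -1]]}}

```text
time_s: 19.77
ee_pos: [0.5706, -0.3318, 0.0727]
tool_rot: [0.034, 0.707, -0.033, 0.705]
force: [-0.0, -0.5, 0.5]
opening: 0.0872
```

```bash
python3 - <<'E'
from h import *
rel([.5708,-.3355,.026],RT(u))
from station import viewer
p,d=viewer.camera("wrist");cv2.imwrite("pics/w9.png",p)
E
```

```text
t 19.7667 tcp [ 0.5706 -0.3318  0.0727] F [-0.0494 -0.4646  0.5463] open 0.0872 J7 2.1976340945833357
yaw_y 84.56282881476052 x axis [-0.0028  0.0024 -1.    ]
delta tool mm [46.6447 -3.7425  0.7216]
turn [ 0.0033 -0.003  -0.0021]
```

View pics/w9.png

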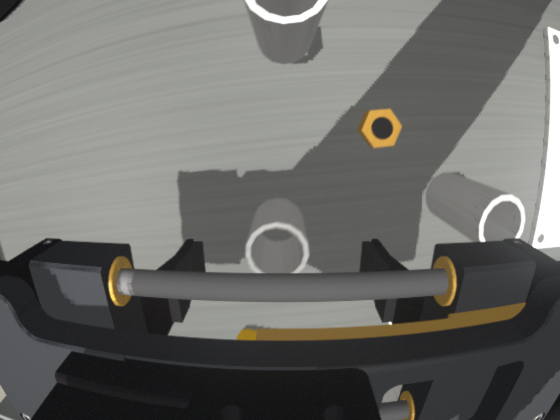

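The tube rim at (277,250) sits a little left of the jaw centre at (283). I'll correct y by -3.5 mm and grasp.

{"fn": "arm_command", "kwargs": {"series": [[0.003, -0.003, -0.002, 5, -3.5, 1, -1], [0, 0, 0, 20, 0, 0, -1], [0, 0, 0, 14, 0, 0, -1], [0, 0, 0, 7, 0, 0, -1], [0, 0, 0, 0, 0, 0, -1], [0, 0, 0, 0, 0, 0, 1], [0, 0, 0, 0, 0, 0, 1], [0, 0, 0, 0, 0, 0, 1], [0, 0, 0, 0, 0, 0, 1], [0, 0, 0, 0, 0, 0, 1], [0, 0, 0, 0, 0, 0, 1], [0, 0, 0, 0, 0, 0, 1], [0, 0, 0, 0, 0, 0, 1], [0, 0, 0, 0, 0, 0, 1], [0, 0, 0, 0, 0, 0, 1], [0, 0, 0, 0, 0, 0, 1], [0, 0, 0, 0, 0, 0, 1]]}}

```text
time_s: 21.23
ee_pos: [0.5726, -0.3384, 0.0286]
tool_rot: [0.034, 0.705, -0.036, 0.708]
force: [0.6, 2.5, 1.8]
opening: 0.0382
```

```bash
python3 - <<'E'
from h import *
rel(feet['b']+[0,0,.14],RT(u))
E
```

```text
t 21.2333 tcp [ 0.5726 -0.3384  0.0286] F [0.6035 2.5449 1.8496] open 0.0382 J7 2.2223381310073833
yaw_y 84.26991529631766 x axis [ 0.0046 -0.0027 -1.    ]
delta tool mm [-113.0128  438.979  -136.4082]
turn [-0.0018  0.0049  0.0022]
```

{"fn": "arm_command", "kwargs": {"series": [[0, 0.003, 0.002, -10, 0, 0, 1], [0, 0, 0, -30, 0, 0, 1], [0, 0, 0, -40, 0, 0, 1], [0, 0, 0, -30, 10, -3, 1], [0, 0, 0, 0, 27, -8, 1], [0, 0, 0, 0, 28, -9, 1], [0, 0, 0, 0, 28, -9, 1], [0, 0, 0, 0, 28, -9, 1], [0, 0, 0, 0, 28, -9, 1], [0, 0, 0, 0, 28, -9, 1], [0, 0, 0, 0, 28, -9, 1], [0, 0, 0, 0, 28, -9, 1], [0, 0, 0, 0, 28, -9, 1], [0, 0, 0, 0, 28, -9, 1], [0, 0, 0, 0, 28, -9, 1], [0, 0, 0, 0, 28, -9, 1], [0, 0, 0, 0, 28, -9, 1], [0, 0, 0, 0, 28, -9, 1], [0, 0, 0, 0, 28, -8, 1], [0, 0, 0, 0, 28, 0, 1]]}}

```text
time_s: 22.9
ee_pos: [0.4812, 0.1298, 0.138]
tool_rot: [0.035, 0.706, -0.036, 0.706]
force: [-0.3, -1.3, -3.1]
opening: 0.038
```

{"fn": "arm_command", "kwargs": {"series": [[0, 0, 0, 0, 10, 0, 1], [0, 0, 0, 0, 0, 0, 1], [0, 0, 0, 0, 0, 0, 1]]}}

```text
time_s: 23.15
ee_pos: [0.4838, 0.1381, 0.1378]
tool_rot: [0.035, 0.706, -0.036, 0.707]
force: [0.5, -0.7, -2.5]
opening: 0.0375
```

```bash
python3 - <<'E'
from h import *
rel(feet['b']+[0,0,.041],RT(u))
from station import viewer
p,d=viewer.camera("wrist");cv2.imwrite("pics/w10.png",p)
p,d=viewer.camera("side");cv2.imwrite("pics/d10.png",cv2.resize(p[60:290,140:400],None,fx=2.5,fy=2.5))
E
```

```text
t 23.15 tcp [0.4838 0.1381 0.1378] F [ 0.4923 -0.7294 -2.4698] open 0.0375 J7 1.1615370836768761
yaw_y 84.23816660423236 x axis [ 0.0015 -0.0028 -1.    ]
delta tool mm [ 96.8661 -25.8661  -1.1551]
turn [-0.0024  0.0017  0.0026]
```

View pics/w10.png

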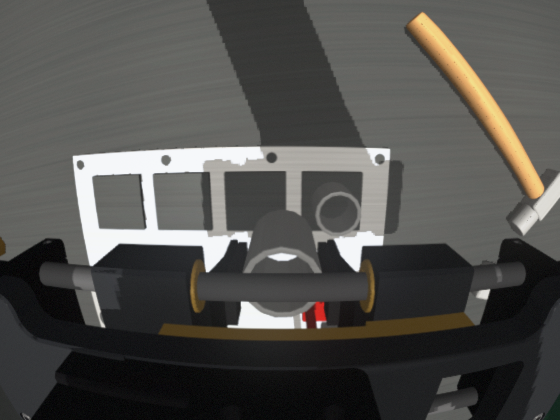

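View pics/d10.png

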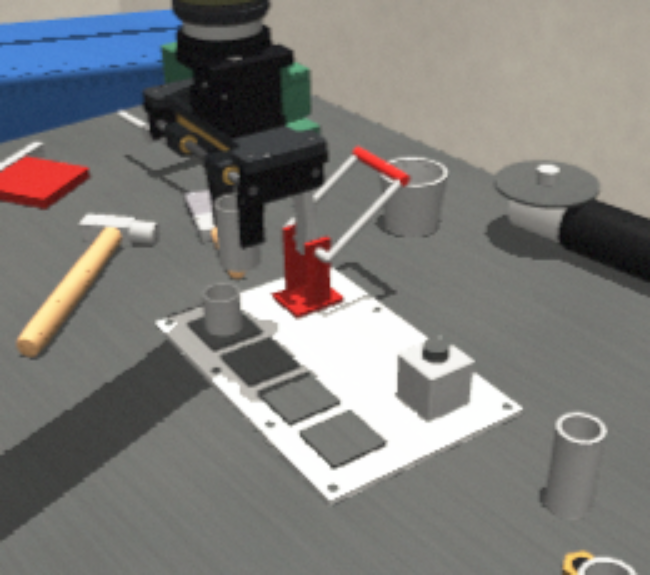

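I overshot by 26 mm, so I'll go back by that much and then lower.

{"fn": "arm_command", "kwargs": {"series": [[0, 0, 0, 0, -13, -1, 1], [0, 0.002, 0.002, 0, -13, 0, 1], [0, 0, 0, 20, 0, 0, 1], [0, 0, 0, 30, 0, 0, 1], [0, 0, 0, 25, 0, 0, 1], [0, 0, 0, 10, 0, 0, 1], [0, 0, 0, 5, 0, 0, 1], [0, 0, 0, 0, 0, 0, 1], [0, 0, 0, 0, 0, 0, 1]]}}

```text
time_s: 24.0
ee_pos: [0.4809, 0.1133, 0.049]
tool_rot: [0.036, 0.706, -0.035, 0.707]
force: [0.4, 0.9, -0.2]
opening: 0.0378
```

```bash
python3 - <<'E'
from h import *
rel(feet['b']+[0,0,.041],RT(u))
from station import viewer
p,d=viewer.camera("side");cv2.imwrite("pics/d11.png",cv2.resize(p[120:260,180:340],None,fx=4,fy=4))
E
```

```text
t 24.0 tcp [0.4809 0.1133 0.049 ] F [ 0.3602  0.9011 -0.2079] open 0.0378 J7 1.2526769533642577
yaw_y 84.1992748957764 x axis [ 0.0012  0.0015 -1.    ]
delta tool mm [ 7.9924 -1.147  -0.609 ]
turn [-0.0031  0.0011 -0.0016]
```

View pics/d11.png

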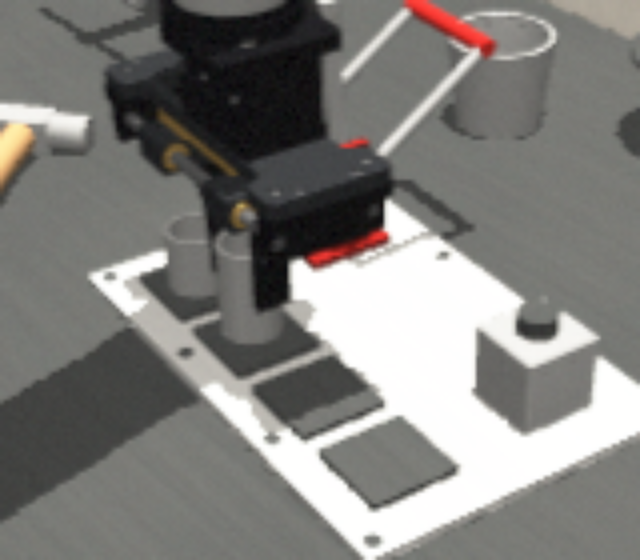

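{"fn": "arm_command", "kwargs": {"series": [[0, 0, 0, 2, -1, 0, 1], [0, 0, 0, 2, 0, 0, 1], [0, 0, 0, 1.5, 0, 0, 1], [0, 0, 0, 0, 0, 0, 1], [0, 0, 0, 0, 0, 0, 1]]}}

```text
time_s: 24.47
ee_pos: [0.48, 0.113, 0.0426]
tool_rot: [0.036, 0.706, -0.035, 0.706]
force: [0.3, -0.6, -1.8]
opening: 0.0385
```

```bash
python3 - <<'E'
from h import *
rel(feet['b']+[0,0,.041],RT(u))
E
```

```text
t 24.4667 tcp [0.48   0.113  0.0426] F [ 0.2766 -0.608  -1.7618] open 0.0385 J7 1.2580685270892131
yaw_y 84.25942881102718 x axis [ 0.0002  0.0014 -1.    ]
delta tool mm [ 1.5967 -0.6752  0.2036]
turn [-0.002   0.0001 -0.0014]
```

{"fn": "arm_command", "kwargs": {"series": [[0, 0, 0, 1, 0, 0, 1], [0, 0, 0, 0.5, 0, 0, 1], [0, 0, 0, 0, 0, 0, 1]]}}

```text
time_s: 24.72
ee_pos: [0.4801, 0.113, 0.0424]
tool_rot: [0.036, 0.706, -0.035, 0.706]
force: [-4.4, -1.5, 10.7]
opening: 0.0379
```

{"fn": "arm_command", "kwargs": {"series": [[0, 0, 0, 0, 0, 0, -0.1], [0, 0, 0, 0, 0, 0, -0.1], [0, 0, 0, 0, 0, 0, -0.1], [0, 0, 0, 0, 0, 0, -0.1], [0, 0, 0, 0, 0, 0, -0.1], [0, 0, 0, -10, 0, 0, -0.1], [0, 0, 0, -20, 0, 0, -0.1], [0, 0, 0, -40, 0, 0, -0.1], [0, 0, 0, -40, 0, 0, -1], [0, 0, 0, -30, 0, 0, -1], [0, 0, 0, 0, 0, 0, -1], [0, 0, 0, 0, 0, 0, -1]]}}

```text
time_s: 25.72
ee_pos: [0.4813, 0.1131, 0.1835]
tool_rot: [0.037, 0.705, -0.034, 0.708]
force: [-0.5, -0.0, -0.8]
opening: 0.0669
```

```bash
python3 - <<'E'
from h import *
tubes()
rel([.5616,-.1993,.2],RT(u))
E
```

```text
scene top 0.056 c 0.4875 0.1807 r 0.0196 {'a': array([ 0.6, -1.1])}
scene top 0.129 c 0.5848 0.1697 r 0.0105 {}
scene top 0.075 c 0.4784 0.1111 r 0.0201 {'b': array([-1.6, -1.3])}
scene top 0.103 c 0.6167 0.1292 r 0.005 {}
scene top 0.071 c 0.5667 -0.0366 r 0.0132 {}
scene top 0.102 c 0.4369 -0.3194 r 0.0195 {}
scene top 0.082 c 0.5616 -0.1999 r 0.0191 {}
side top 0.129 c 0.5842 0.1696 r 0.0107 {}
side top 0.101 c 0.6154 0.1287 r 0.005 {}
side top 0.073 c 0.4789 0.1113 r 0.0192 {'b': array([-1.1, -1.1])}
side top 0.070 c 0.5667 -0.0356 r 0.0135 {}
side top 0.080 c 0.5617 -0.1987 r 0.019 {}
side top 0.100 c 0.4378 -0.3174 r 0.0196 {}
t 25.8167 tcp [0.4792 0.1125 0.1803] F [-0.9952 -0.1186 -0.5862] open 0.0746 J7 1.190842943197181
yaw_y 84.24767920724194 x axis [-0.0014  0.0009 -1.    ]
delta tool mm [ -20.0505 -301.927   113.2016]
turn [-0.0022 -0.0015 -0.0007]
```

The 60 mm tube is within 2 mm. Next is the 80.

{"fn": "arm_command", "kwargs": {"series": [[-0.002, 0, 0, 0, -12, 4, -1], [0, 0, 0, 0, -25, 9.5, -1], [0, 0, 0, 0, -25, 9.5, -1], [0, 0, 0, 0, -25, 9.5, -1], [0, 0, 0, 0, -25, 9.5, -1], [0, 0, 0, 0, -25, 9.5, -1], [0, 0, 0, 0, -25, 9.5, -1], [0, 0, 0, 0, -25, 9.5, -1], [0, 0, 0, 0, -25, 9.5, -1], [0, 0, 0, 0, -25, 9.5, -1], [0, 0, 0, 0, -25, 9.5, -1], [0, 0, 0, 0, -25, 9.5, -1], [0, 0, 0, 0, -15, 5, -1], [0, 0, 0, 20, 0, 0, -1], [0, 0, 0, 30, 0, 0, -1], [0, 0, 0, 30, 0, 0, -1], [0, 0, 0, 0, 0, 0, -1], [0, 0, 0, 0, 0, 0, -1]]}}

```text
time_s: 27.32
ee_pos: [0.5607, -0.1984, 0.0979]
tool_rot: [0.035, 0.709, -0.034, 0.704]
force: [1.0, -1.0, -0.1]
opening: 0.0871
```

```bash
python3 - <<'E'
from h import *
rel([.5616,-.1993,.045],RT(u))
from station import viewer
p,d=viewer.camera("wrist");cv2.imwrite("pics/w12.png",p)
E
```

```text
t 27.3167 tcp [ 0.5607 -0.1984  0.0979] F [ 1.0241 -1.0375 -0.1385] open 0.0871 J7 1.9532024863400446
yaw_y 84.33855551375574 x axis [-0.0067  0.0018 -1.    ]
delta tool mm [52.9184 -0.8508  1.3135]
turn [-0.0007 -0.0069 -0.0011]
```

View pics/w12.png

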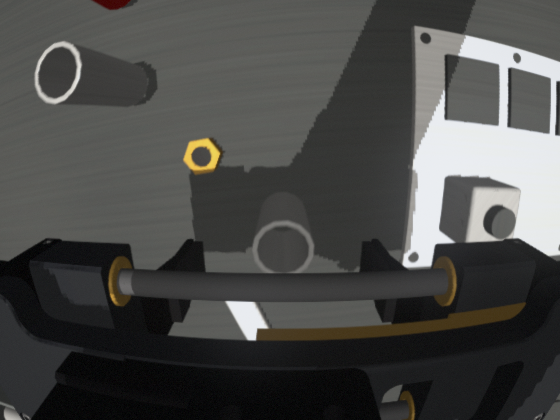

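The rim at (283,247) is centred between the jaws.

{"fn": "arm_command", "kwargs": {"series": [[0, -0.004, 0, 10, -0.5, 1, -1], [0, 0, 0, 25, 0, 0, -1], [0, 0, 0, 13, 0, 0, -1], [0, 0, 0, 5, 0, 0, -1], [0, 0, 0, 0, 0, 0, -1], [0, 0, 0, 0, 0, 0, 1], [0, 0, 0, 0, 0, 0, 1], [0, 0, 0, 0, 0, 0, 1], [0, 0, 0, 0, 0, 0, 1], [0, 0, 0, 0, 0, 0, 1], [0, 0, 0, 0, 0, 0, 1], [0, 0, 0, 0, 0, 0, 1], [0, 0, 0, 0, 0, 0, 1], [0, 0, 0, 0, 0, 0, 1], [0, 0, 0, 0, 0, 0, 1], [0, 0, 0, 0, 0, 0, 1], [0, 0, 0, 0, 0, 0, 1]]}}

```text
time_s: 28.78
ee_pos: [0.5642, -0.1994, 0.0475]
tool_rot: [0.035, 0.705, -0.034, 0.708]
force: [-0.0, 1.0, -0.2]
opening: 0.0383
```

```bash
python3 - <<'E'
from h import *
rel(feet['c']+[0,0,.16],RT(u))
E
```

```text
t 28.7833 tcp [ 0.5642 -0.1994  0.0475] F [-0.0312  1.0108 -0.1712] open 0.0383 J7 1.9894034918381402
yaw_y 84.37140427757808 x axis [ 0.0037  0.0009 -1.    ]
delta tool mm [-112.5865  232.0232 -113.822 ]
turn [-0.0001  0.0036 -0.0013]
```

{"fn": "arm_command", "kwargs": {"series": [[0, 0, 0, -10, 0, 0, 1], [0, 0, 0, -30, 0, 0, 1], [0, 0, 0, -40, 0, 0, 1], [0, 0, 0, -25, 0, 0, 1], [0, 0, 0, 0, 12, -8, 1], [0, 0, 0, 0, 20, -10, 1], [0, 0, 0, 0, 25, -12, 1], [0, 0, 0, 0, 25, -12, 1], [0, 0, 0, 0, 25, -12, 1], [0, 0, 0, 0, 25, -12, 1], [0, 0, 0, 0, 25, -12, 1], [0, 0, 0, 0, 25, -12, 1], [0, 0, 0, 0, 25, -12, 1], [0, 0, 0, 0, 25, -12, 1], [0, 0, 0, 0, 0, 0, 1], [0, 0, 0, 0, 0, 0, 1], [0, 0, 0, 0, 0, 0, 1]]}}

```text
time_s: 30.2
ee_pos: [0.4733, 0.0417, 0.1527]
tool_rot: [0.035, 0.705, -0.035, 0.708]
force: [-0.1, -0.2, -1.2]
opening: 0.0379
```

```bash
python3 - <<'E'
from h import *
rel(feet['c']+[0,0,.061],RT(u))
from station import viewer
p,d=viewer.camera("wrist");cv2.imwrite("pics/w13.png",p)
E
```

```text
t 30.2 tcp [0.4733 0.0417 0.1527] F [-0.0574 -0.1642 -1.2099] open 0.0379 J7 1.32178601592922
yaw_y 84.34011361943621 x axis [ 0.0042  0.0003 -1.    ]
delta tool mm [91.7285  0.848  -0.4896]
turn [-0.0006  0.0042 -0.0007]
```

View pics/w13.png

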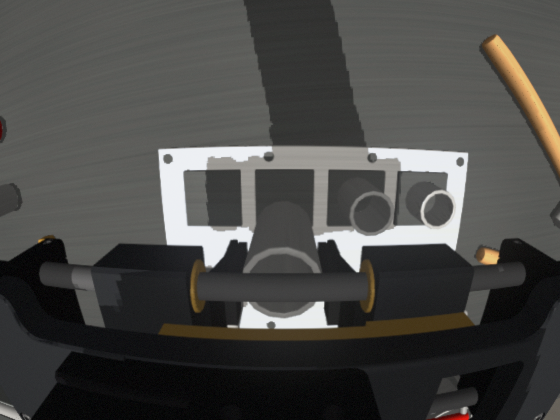

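The tube is over foot_c (column 284). I'll lower it.

{"fn": "arm_command", "kwargs": {"series": [[0, 0.003, 0, 20, 1, 0, 1], [0, 0, 0, 30, 0, 0, 1], [0, 0, 0, 25, 0, 0, 1], [0, 0, 0, 8, 0, 0, 1], [0, 0, 0, 4, 0, 0, 1], [0, 0, 0, 0, 0, 0, 1], [0, 0, 0, 0, 0, 0, 1]]}}

```text
time_s: 30.83
ee_pos: [0.4745, 0.0432, 0.0665]
tool_rot: [0.036, 0.705, -0.035, 0.707]
force: [-0.0, -0.6, -1.1]
opening: 0.0377
```

```bash
python3 - <<'E'
from h import *
rel(feet['c']+[0,0,.0605],RT(u))
E
```

```text
t 30.8333 tcp [0.4745 0.0432 0.0665] F [-0.032  -0.5629 -1.0942] open 0.0377 J7 1.3768971823710792
yaw_y 84.3102594191895 x axis [ 0.0025  0.0013 -1.    ]
delta tool mm [ 6.0324 -0.7436 -1.1761]
turn [-0.0012  0.0024 -0.0015]
```

{"fn": "arm_command", "kwargs": {"series": [[0, 0, 0, 2, 0, 0, 1], [0, 0, 0, 1, 0, 0, 1], [0, 0, 0, 0, 0, 0, 1]]}}

```text
time_s: 31.08
ee_pos: [0.4738, 0.0437, 0.063]
tool_rot: [0.035, 0.706, -0.034, 0.707]
force: [-0.6, -0.5, -2.0]
opening: 0.0379
```

{"fn": "arm_command", "kwargs": {"series": [[0, 0, 0, 1, 0, 0, 1], [0, 0, 0, 0, 0, 0, 1]]}}

```text
time_s: 31.25
ee_pos: [0.4734, 0.0437, 0.0615]
tool_rot: [0.035, 0.706, -0.034, 0.707]
force: [-0.1, 0.1, -1.6]
opening: 0.0378
```

{"fn": "arm_command", "kwargs": {"series": [[0, 0, 0, 1, 0, 0, 1], [0, 0, 0, 0, 0, 0, 1]]}}

```text
time_s: 31.42
ee_pos: [0.4739, 0.0437, 0.0614]
tool_rot: [0.035, 0.706, -0.034, 0.707]
force: [-2.6, -0.1, 5.9]
opening: 0.0376
```

Contact is made at 5.9 N. I'll release and lift.

{"fn": "arm_command", "kwargs": {"series": [[0, 0, 0, 0, 0, 0, -0.1], [0, 0, 0, 0, 0, 0, -0.1], [0, 0, 0, 0, 0, 0, -0.1], [0, 0, 0, 0, 0, 0, -0.1], [0, 0, 0, 0, 0, 0, -0.1], [0, 0, 0, -10, 0, 0, -0.1], [0, 0, 0, -20, 0, 0, -0.1], [0, 0, 0, -40, 0, 0, -0.1], [0, 0, 0, -40, 0, 0, -1], [0, 0, 0, -20, 0, 0, -1], [0, 0, 0, 0, 0, 0, -1], [0, 0, 0, 0, 0, 0, -1]]}}

```text
time_s: 32.42
ee_pos: [0.4742, 0.0436, 0.1921]
tool_rot: [0.036, 0.705, -0.034, 0.708]
force: [-1.2, 0.1, -1.2]
opening: 0.0665
```

```bash
python3 - <<'E'
from h import *
tubes()
rel([.4372,-.3182,.2],RT(u))
E
```

```text
scene top 0.055 c 0.4877 0.1807 r 0.0194 {'a': array([ 0.8, -1.2])}
scene top 0.129 c 0.5852 0.1695 r 0.0113 {}
scene top 0.075 c 0.4789 0.111 r 0.0202 {'b': array([-1.1, -1.4])}
scene top 0.095 c 0.4714 0.0425 r 0.0199 {'c': array([-1.9, -0.3])}
scene top 0.103 c 0.6151 0.129 r 0.0051 {}
scene top 0.071 c 0.566 -0.0375 r 0.0127 {}
scene top 0.102 c 0.4364 -0.3194 r 0.0194 {}
side top 0.128 c 0.5807 0.1728 r 0.0075 {}
side top 0.101 c 0.6142 0.1291 r 0.0049 {}
side top 0.093 c 0.4713 0.0447 r 0.0203 {'c': array([-2.2,  1.9])}
side top 0.070 c 0.5678 -0.0371 r 0.0127 {}
side top 0.100 c 0.4376 -0.3173 r 0.0199 {}
t 32.5167 tcp [0.4725 0.0433 0.1896] F [-0.3154 -0.4861 -0.4119] open 0.0745 J7 1.305745930451873
yaw_y 84.36027005394166 x axis [-0.0008  0.0008 -1.    ]
delta tool mm [ -10.6409 -363.2267    0.3756]
turn [-0.0003 -0.0009 -0.0007]
```

{"fn": "arm_command", "kwargs": {"series": [[0, 0, 0, 0, -12, 0, -1], [0, 0, 0, 0, -26, 0, -1], [0, 0, 0, 0, -26, 0, -1], [0, 0, 0, 0, -26, 0, -1], [0, 0, 0, 0, -26, 0, -1], [0, 0, 0, 0, -26, 0, -1], [0, 0, 0, 0, -26, 0, -1], [0, 0, 0, 0, -26, 0, -1], [0, 0, 0, 0, -26, 0, -1], [0, 0, 0, 0, -26, 0, -1], [0, 0, 0, 0, -26, 0, -1], [0, 0, 0, 0, -26, 0, -1], [0, 0, 0, 0, -26, 0, -1], [0, 0, 0, 0, -26, 0, -1], [0, 0, 0, 0, -13, 0, -1], [0, 0, 0, 30, 0, 0, -1], [0, 0, 0, 40, 0, 0, -1], [0, 0, 0, 0, 0, 0, -1], [0, 0, 0, 0, 0, 0, -1]]}}

```text
time_s: 34.1
ee_pos: [0.4348, -0.3173, 0.1178]
tool_rot: [0.036, 0.708, -0.034, 0.704]
force: [0.3, -0.1, 0.2]
opening: 0.0868
```

```bash
python3 - <<'E'
from h import *
rel([.4372,-.3182,.065],RT(u))
from station import viewer
p,d=viewer.camera("wrist");cv2.imwrite("pics/w14.png",p)
E
```

```text
t 34.1 tcp [ 0.4348 -0.3173  0.1178] F [ 0.3345 -0.056   0.22  ] open 0.0868 J7 2.223845830248001
yaw_y 84.2834186100449 x axis [-0.0059  0.0026 -1.    ]
delta tool mm [52.7959 -0.7387  2.7865]
turn [-0.0016 -0.0061 -0.002 ]
```

View pics/w14.png

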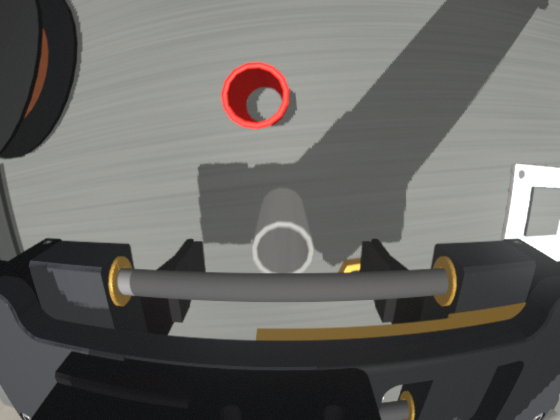

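The rim at (283,247) is centred, and the red tube at (255,95) is well clear.

{"fn": "arm_command", "kwargs": {"series": [[0, -0.004, -0.002, 10, -0.5, 2, -1], [0, 0, 0, 25, 0, 0, -1], [0, 0, 0, 13, 0, 0, -1], [0, 0, 0, 5, 0, 0, -1], [0, 0, 0, 0, 0, 0, -1], [0, 0, 0, 0, 0, 0, 1], [0, 0, 0, 0, 0, 0, 1], [0, 0, 0, 0, 0, 0, 1], [0, 0, 0, 0, 0, 0, 1], [0, 0, 0, 0, 0, 0, 1], [0, 0, 0, 0, 0, 0, 1], [0, 0, 0, 0, 0, 0, 1], [0, 0, 0, 0, 0, 0, 1], [0, 0, 0, 0, 0, 0, 1], [0, 0, 0, 0, 0, 0, 1], [0, 0, 0, 0, 0, 0, 1], [0, 0, 0, 0, 0, 0, 1]]}}

```text
time_s: 35.57
ee_pos: [0.4398, -0.3183, 0.0669]
tool_rot: [0.034, 0.705, -0.035, 0.708]
force: [0.1, 1.0, 0.9]
opening: 0.0366
```

```bash
python3 - <<'E'
from h import *
rel(feet['d']+[0,0,.16],RT(u))
E
```

```text
t 35.5667 tcp [ 0.4398 -0.3183  0.0669] F [0.1104 1.0326 0.89  ] open 0.0366 J7 2.281934942044743
yaw_y 84.37128958074064 x axis [ 0.0044 -0.001  -1.    ]
delta tool mm [-93.2252 292.3441  -1.6686]
turn [-0.0001  0.0045  0.0005]
```

{"fn": "arm_command", "kwargs": {"series": [[0, 0, 0, -10, 0, 0, 1], [0, 0, 0, -30, 0, 0, 1], [0, 0, 0, -30, 0, 0, 1], [0, 0, 0, -10, 0, 0, 1], [0, 0, 0, 0, 12, -1, 1], [0, 0, 0, 0, 26, 0, 1], [0, 0, 0, 0, 26, 0, 1], [0, 0, 0, 0, 26, 0, 1], [0, 0, 0, 0, 26, 0, 1], [0, 0, 0, 0, 26, 0, 1], [0, 0, 0, 0, 26, 0, 1], [0, 0, 0, 0, 26, 0, 1], [0, 0, 0, 0, 26, 0, 1], [0, 0, 0, 0, 26, 0, 1], [0, 0, 0, 0, 26, 0, 1], [0, 0, 0, 0, 20, 0, 1], [0, 0, 0, 0, 0, 0, 1], [0, 0, 0, 0, 0, 0, 1], [0, 0, 0, 0, 0, 0, 1]]}}

```text
time_s: 37.15
ee_pos: [0.4667, -0.0285, 0.1463]
tool_rot: [0.034, 0.705, -0.036, 0.708]
force: [0.4, -0.0, -3.6]
opening: 0.0365
```

```bash
python3 - <<'E'
from h import *
rel(feet['d']+[0,0,.080],RT(u))
from station import viewer
p,d=viewer.camera("wrist");cv2.imwrite("pics/w15.png",p)
E
```

```text
t 37.15 tcp [ 0.4667 -0.0285  0.1463] F [ 0.3633 -0.018  -3.6353] open 0.0365 J7 1.4557324325922554
yaw_y 84.33532283795898 x axis [ 0.0037 -0.002  -1.    ]
delta tool mm [66.2745  1.5335 -0.6473]
turn [-0.0007  0.0039  0.0017]
```

View pics/w15.png

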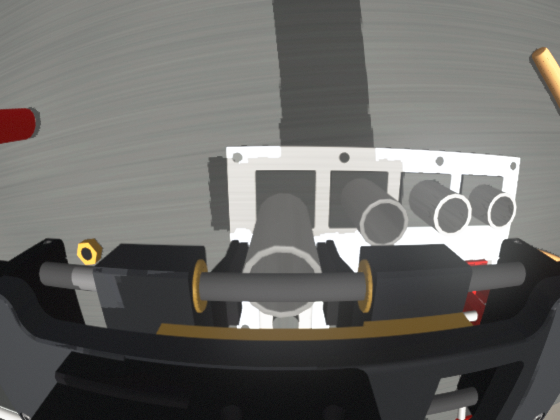

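The tube is over foot_d (column 284). I'll lower it.

{"fn": "arm_command", "kwargs": {"series": [[0, 0.002, 0.001, 20, 1, 0, 1], [0, 0, 0, 25, 0, 0, 1], [0, 0, 0, 12, 0, 0, 1], [0, 0, 0, 4, 0, 0, 1], [0, 0, 0, 0, 0, 0, 1], [0, 0, 0, 0, 0, 0, 1]]}}

```text
time_s: 37.7
ee_pos: [0.4679, -0.0275, 0.0863]
tool_rot: [0.035, 0.705, -0.035, 0.707]
force: [0.2, 0.3, -3.1]
opening: 0.0369
```

{"fn": "arm_command", "kwargs": {"series": [[0, 0, 0, 2, 0, 0, 1], [0, 0, 0, 0, 0, 0, 1]]}}

```text
time_s: 37.87
ee_pos: [0.4682, -0.0268, 0.0844]
tool_rot: [0.035, 0.705, -0.035, 0.708]
force: [0.8, 0.4, -3.7]
opening: 0.0366
```

{"fn": "arm_command", "kwargs": {"series": [[0, 0, 0, 1, 0, 0, 1], [0, 0, 0, 0, 0, 0, 1]]}}

```text
time_s: 38.03
ee_pos: [0.4677, -0.0266, 0.0831]
tool_rot: [0.035, 0.705, -0.035, 0.707]
force: [-0.4, 0.4, -3.2]
opening: 0.0366
```

{"fn": "arm_command", "kwargs": {"series": [[0, 0, 0, 1, 0, 0, 1], [0, 0, 0, 0, 0, 0, 1]]}}

```text
time_s: 38.2
ee_pos: [0.4674, -0.0267, 0.0817]
tool_rot: [0.035, 0.705, -0.035, 0.707]
force: [0.5, -0.1, -4.1]
opening: 0.0367
```

{"fn": "arm_command", "kwargs": {"series": [[0, 0, 0, 1, 0, 0, 1], [0, 0, 0, 0, 0, 0, 1]]}}

```text
time_s: 38.37
ee_pos: [0.4677, -0.0266, 0.0809]
tool_rot: [0.035, 0.705, -0.035, 0.707]
force: [-0.7, -0.1, -1.1]
opening: 0.0367
```

{"fn": "arm_command", "kwargs": {"series": [[0, 0, 0, 0.7, 0, 0, 1], [0, 0, 0, 0, 0, 0, 1]]}}

```text
time_s: 38.53
ee_pos: [0.468, -0.0266, 0.0809]
tool_rot: [0.035, 0.705, -0.035, 0.707]
force: [-1.8, -0.0, 4.4]
opening: 0.0369
```

Seated. I'll release and lift clear, then check.

{"fn": "arm_command", "kwargs": {"series": [[0, 0, 0, 0, 0, 0, -0.1], [0, 0, 0, 0, 0, 0, -0.1], [0, 0, 0, 0, 0, 0, -0.1], [0, 0, 0, 0, 0, 0, -0.1], [0, 0, 0, 0, 0, 0, -0.1], [0, 0, 0, -10, 0, 0, -0.1], [0, 0, 0, -20, 0, 0, -0.1], [0, 0, 0, -40, 0, 0, -0.1], [0, 0, 0, -40, 0, 0, 0.1], [0, 0, 0, -40, 0, 0, 0.1], [0, 0, 0, -20, 0, 0, 0.1], [0, 0, 0, 0, 0, 0, 0.1], [0, 0, 0, 0, 0, 0, 0.1]]}}

```text
time_s: 39.62
ee_pos: [0.4678, -0.0268, 0.2516]
tool_rot: [0.035, 0.704, -0.034, 0.708]
force: [0.3, -0.1, -1.3]
opening: 0.0392
```

```bash
python3 - <<'E'
from h import *
tubes()
# bar now
from station import viewer
i=viewer.camera_info("scene");p,d=viewer.camera("scene");P=cloud(i,d);im=p.astype(int)
m=(d>0)&(im[...,2]>120)&(im[...,1]<70)&(np.linalg.norm(P[...,:2]-hinge[:2],axis=-1)<.2)&(P[...,2]>.115)
r=P[m]-hinge;print("bar",m.sum(),np.median(r@ex),np.percentile(r[:,2],[5,95]),np.percentile(r@u,[2,98]))
rel([.67+.039,.1636,.2],RT(ex))
E
```

```text
scene top 0.056 c 0.4871 0.1804 r 0.0191 {'a': array([ 0.3, -1.5])}
scene top 0.129 c 0.5861 0.169 r 0.0108 {}
scene top 0.075 c 0.4783 0.1116 r 0.02 {'b': array([-1.7, -0.8])}
scene top 0.095 c 0.4712 0.0424 r 0.0202 {'c': array([-2. , -0.4])}
scene top 0.104 c 0.6147 0.1275 r 0.0054 {}
scene top 0.115 c 0.4642 -0.0285 r 0.0198 {'d': array([-2.1, -1.6])}
scene top 0.072 c 0.5663 -0.0371 r 0.013 {}
side top 0.129 c 0.5839 0.1691 r 0.0108 {}
side top 0.101 c 0.6129 0.1296 r 0.0056 {}
side top 0.112 c 0.4634 -0.0266 r 0.0199 {'d': array([-3. ,  0.2])}
side top 0.070 c 0.5673 -0.0347 r 0.0138 {}
bar 256 0.09322837957638562 [0.06264612 0.06813361] [-0.04202426  0.03890582]
t 39.7667 tcp [ 0.4661 -0.0268  0.2487] F [-0.0417 -0.5159 -0.3319] open 0.0393 J7 1.4077150864995729
yaw_y 84.35594998892952 x axis [ 0.0002 -0.0006 -1.    ]
delta tool mm [ 48.6395 213.3738 223.0074]
turn [1.5704 0.0006 0.0003]
```

View pics/last_scene.png

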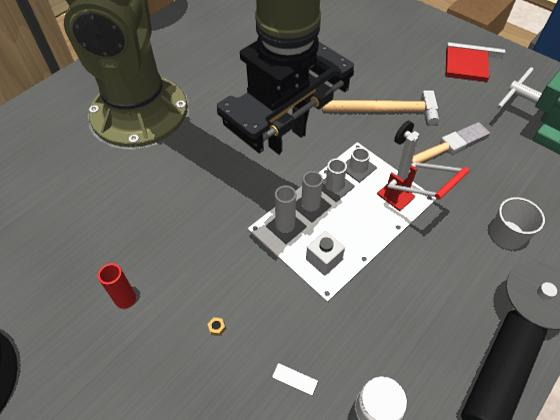

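All four tubes are within about 3 mm. Now for the clamp.

{"fn": "arm_command", "kwargs": {"series": [[0, 0, 0, 0, 8, 10, 0.1], [0, 0, 0, 0, 18, 20, 0.1], [0, 0, 0, 0, 23, 26, 0.1], [0, 0, 0, 0, 23, 26, 0.1], [0, 0, 0, 0, 23, 26, 0.1], [0, 0, 0, 0, 23, 26, 0.1], [0, 0, 0, 0, 23, 26, 0.1], [0, 0, 0, 0, 23, 26, 0.1], [0, 0, 0, 0, 23, 26, 0.1], [0, 0, 0, 0, 23, 26, 0.1], [0, 0, 0, 0, 0, 0, 0.1]]}}

```text
time_s: 40.68
ee_pos: [0.7264, 0.165, 0.2432]
tool_rot: [0.032, 0.708, -0.033, 0.705]
force: [-1.9, 2.2, -2.5]
opening: 0.0393
```

{"fn": "arm_command", "kwargs": {"series": [[0.1208, 0, 0, 0, 0, 0, 0.1], [0.1208, 0, 0, 0, 0, 0, 0.1], [0.1208, 0, 0, 0, 0, 0, 0.1], [0.1208, 0, 0, 0, 0, 0, 0.1], [0.1208, 0, 0, 0, 0, 0, 0.1], [0.1208, 0, 0, 0, 0, 0, 0.1], [0.1208, 0, 0, 0, 0, 0, 0.1], [0.1208, 0, 0, 0, 0, 0, 0.1], [0.1208, 0, 0, 0, 0, 0, 0.1], [0.1208, 0, 0, 0, 0, 0, 0.1], [0.1208, 0, 0, 0, 0, 0, 0.1], [0.1208, 0, 0, 0, 0, 0, 0.1], [0.1208, 0, 0, 0, 0, 0, 0.1], [0, 0, -0.11, 0, 0, 0, 0.1], [0, 0, -0.11, 0, 0, 0, 0.1], [0, 0, -0.11, 0, 0, 0, 0.1], [0, 0, -0.11, 0, 0, 0, 0.1], [0, 0, 0, 0, 0, 0, 0.1], [0, 0, 0, 0, 0, 0, 0.1]]}}

```text
time_s: 42.27
ee_pos: [0.7186, 0.1595, 0.2335]
tool_rot: [-0.422, -0.564, 0.606, -0.369]
force: [-0.3, -0.4, 0.3]
opening: 0.0388
```

```bash
python3 - <<'E'
from h import *
t=.45;X=-np.sin(t)*ex+[0,0,-np.cos(t)];Y=np.cos(t)*ex+[0,0,-np.sin(t)]
T=hinge+.11*(np.sin(1.0)*ex+[0,0,np.cos(1.0)])+.019*X
rel(T,np.stack([X,Y,np.cross(X,Y)],1))
E
```

```text
t 42.2667 tcp [0.7186 0.1595 0.2335] F [-0.2674 -0.3978  0.2565] open 0.0388 J7 -0.16909047324986815
yaw_y -5.601950862868908 x axis [-0.3711  0.0297 -0.9281]
delta tool mm [124.8641  -1.9744  -0.4564]
turn [ 0.0001  0.0068 -0.0686]
```

{"fn": "arm_command", "kwargs": {"series": [[0, 0.006, -0.068, 0, 0, 0, 0.1], [0, 0, 0, 0, 0, 0, 0.1], [0, 0, 0, 0, 0, 0, 0.1]]}}

```text
time_s: 42.52
ee_pos: [0.7151, 0.1605, 0.2309]
tool_rot: [-0.413, -0.57, 0.611, -0.362]
force: [-0.2, -0.4, 0.3]
opening: 0.039
```

```bash
python3 - <<'E'
from h import *
t=.45;X=-np.sin(t)*ex+[0,0,-np.cos(t)];Y=np.cos(t)*ex+[0,0,-np.sin(t)]
T=hinge+.11*(np.sin(1.0)*ex+[0,0,np.cos(1.0)])+.019*X
rel(T,np.stack([X,Y,np.cross(X,Y)],1))
from station import viewer
p,d=viewer.camera("wrist");cv2.imwrite("pics/w16.png",p)
E
```

```text
t 42.5167 tcp [0.7151 0.1605 0.2309] F [-0.1563 -0.4113  0.341 ] open 0.039 J7 -0.22038749349201586
yaw_y -5.528183791027662 x axis [-0.3965  0.0272 -0.9176]
delta tool mm [121.0789   3.6447  -0.3605]
turn [ 0.0013  0.0118 -0.0415]
```

View pics/w16.png

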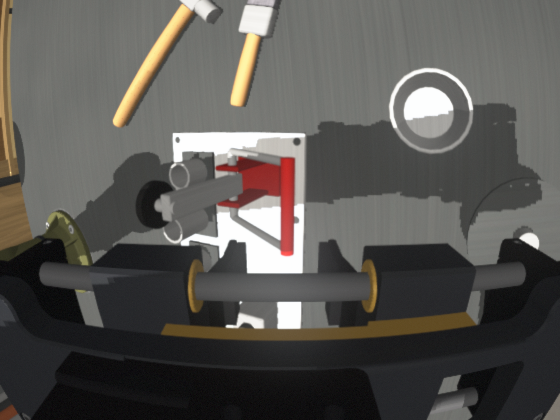

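The red bar at (287,205) is nearly centred between the jaws (column 283). I'll approach along the tool axis.

{"fn": "arm_command", "kwargs": {"series": [[0, 0.008, -0.02, 0, 3, 0, 0.1], [0, 0, 0, 30, 0, 0, 0.1], [0, 0, 0, 30, 0, 0, 0.1], [0, 0, 0, 20, 0, 0, 0.1], [0, 0, 0, 0, 0, 0, 0.1], [0, 0, 0, 0, 0, 0, 0.1]]}}

```text
time_s: 43.07
ee_pos: [0.6848, 0.1613, 0.1569]
tool_rot: [-0.409, -0.573, 0.615, -0.354]
force: [-0.6, -0.0, 0.4]
opening: 0.0391
```

```bash
python3 - <<'E'
from h import *
t=.45;X=-np.sin(t)*ex+[0,0,-np.cos(t)];Y=np.cos(t)*ex+[0,0,-np.sin(t)]
T=hinge+.11*(np.sin(1.0)*ex+[0,0,np.cos(1.0)])+.019*X
rel(T,np.stack([X,Y,np.cross(X,Y)],1))
from station import viewer
p,d=viewer.camera("wrist");cv2.imwrite("pics/w17.png",p)
E
```

```text
t 43.0667 tcp [0.6848 0.1613 0.1569] F [-0.6279 -0.0327  0.3572] open 0.0391 J7 -0.20419269598482412
yaw_y -5.798947055415905 x axis [-0.4144  0.034  -0.9095]
delta tool mm [41.1629  2.824  -1.3931]
turn [-0.0028  0.0067 -0.0213]
```

View pics/w17.png

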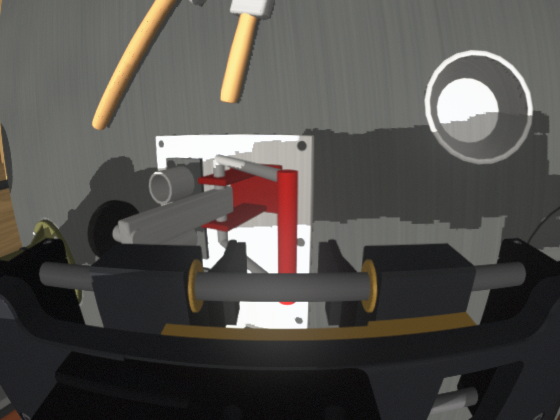

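{"fn": "arm_command", "kwargs": {"series": [[0, 0.004, -0.01, 15, 2.5, -1, 0.1], [0, 0, 0, 16, 0, 0, 0.1], [0, 0, 0, 10, 0, 0, 0.1], [0, 0, 0, 0, 0, 0, 0.1], [0, 0, 0, 0, 0, 0, 1], [0, 0, 0, 0, 0, 0, 1], [0, 0, 0, 0, 0, 0, 1], [0, 0, 0, 0, 0, 0, 1], [0, 0, 0, 0, 0, 0, 1], [0, 0, 0, 0, 0, 0, 1], [0, 0, 0, 0, 0, 0, 1], [0, 0, 0, 0, 0, 0, 1]]}}

```text
time_s: 44.12
ee_pos: [0.6704, 0.1649, 0.1178]
tool_rot: [-0.408, -0.577, 0.615, -0.35]
force: [1.4, -0.7, 1.6]
opening: 0.0111
```

```bash
python3 - <<'E'
from h import *
plan(-.55,0,21)
E
```

```text
t 44.1167 tcp [0.6704 0.1649 0.1178] F [ 1.4347 -0.6523  1.5544] open 0.0111 J7 -0.19450882752360557
yaw_y -5.627216687545056 x axis [-0.4234  0.0406 -0.905 ]
phi 1.0018338499078494 r 0.10945207823501155 q 1.5518338499078494 u 0.0010021398918704319 tilt 0.4393863403619964
0.0209 -4.5 -6.3
0.0209 -3.7 -6.8
0.0209 -3.3 -7.0
0.0209 -2.9 -7.2
0.0209 -2.5 -7.3
0.0209 -2.1 -7.5
0.0209 -1.7 -7.6
0.0209 -1.3 -7.6
0.0209 -0.8 -7.7
0.0209 -0.4 -7.7
0.0209 0.0 -7.7
0.0209 0.5 -7.7
0.0209 0.9 -7.7
0.0209 1.3 -7.6
0.0209 1.7 -7.5
0.0209 2.2 -7.4
0.0209 2.6 -7.3
0.0209 3.0 -7.2
0.0209 3.4 -7.0
0.0209 3.8 -6.8
0.0209 4.1 -6.6
```

The bar is gripped at q ≈ 1.55. I'll close the clamp in chunks.

{"fn": "arm_command", "kwargs": {"series": [[0, 0, 0.021, -4.3, -6.3, 0, 1], [0, 0, 0.021, -3.7, -6.8, 0, 1], [0, 0, 0.021, -3.3, -7, 0, 1], [0, 0, 0.021, -2.9, -7.2, 0, 1], [0, 0, 0.021, -2.5, -7.3, 0, 1], [0, 0, 0.021, -2.1, -7.5, 0, 1], [0, 0, 0.021, -1.7, -7.6, 0, 1], [0, 0, 0, 0, 0, 0, 1], [0, 0, 0, 0, 0, 0, 1]]}}

```text
time_s: 44.87
ee_pos: [0.6301, 0.1688, 0.1538]
tool_rot: [-0.447, -0.547, 0.589, -0.393]
force: [-2.6, 1.1, -4.2]
opening: 0.0105
```

```bash
python3 - <<'E'
from h import *
plan(-.55,0,14)
E
```

```text
t 44.8667 tcp [0.6301 0.1688 0.1538] F [-2.6026  1.0703 -4.1694] open 0.0105 J7 -0.2190990264716008
yaw_y -5.601047443717688 x axis [-0.2913  0.0268 -0.9563]
phi 0.47426625038369113 r 0.10788561060483076 q 1.0242662503836912 u 0.0010375475074732637 tilt 0.29688683423895024
0.0212 -3.2 -7.2
0.0212 -0.7 -7.6
0.0212 -0.3 -7.6
0.0212 0.1 -7.6
0.0212 0.5 -7.6
0.0212 1.0 -7.6
0.0212 1.4 -7.5
0.0212 1.8 -7.4
0.0212 2.2 -7.3
0.0212 2.6 -7.2
0.0212 3.0 -7.1
0.0212 3.4 -6.9
0.0212 3.7 -6.7
0.0212 4.1 -6.5
```

{"fn": "arm_command", "kwargs": {"series": [[0, 0, 0.021, -2.2, -7.2, 0, 1], [0, 0, 0.021, -0.7, -7.6, 0, 1], [0, 0, 0.021, -0.3, -7.6, 0, 1], [0, 0, 0.021, 0.1, -7.6, 0, 1], [0, 0, 0.021, 0.5, -7.6, 0, 1], [0, 0, 0.021, 1, -7.6, 0, 1], [0, 0, 0.021, 1.4, -7.5, 0, 1], [0, 0, 0, 0, 0, 0, 1], [0, 0, 0, 0, 0, 0, 1]]}}

```text
time_s: 45.62
ee_pos: [0.5799, 0.1739, 0.1645]
tool_rot: [-0.486, -0.513, 0.559, -0.435]
force: [-0.1, 0.6, -12.9]
opening: 0.0105
```

```bash
python3 - <<'E'
from h import *
plan(-.55,0,8)
from station import viewer
p,d=viewer.camera("scene");cv2.imwrite("pics/s18.png",cv2.resize(p[60:280,230:500],None,fx=2.5,fy=2.5))
E
```

```text
t 45.6167 tcp [0.5799 0.1739 0.1645] F [ -0.063    0.5853 -12.8995] open 0.0105 J7 -0.29009782994993927
yaw_y -5.593010538050253 x axis [-0.1493  0.0124 -0.9887]
phi -0.036982447852594094 r 0.10738183295008116 q 0.513017552147406 u 0.0011129413177324453 tilt 0.15036688308552462
0.0188 -1.0 -7.0
0.0188 1.8 -6.4
0.0188 2.1 -6.4
0.0188 2.5 -6.3
0.0188 2.7 -6.1
0.0188 3.0 -6.0
0.0188 3.3 -5.9
0.0188 3.6 -5.7
```

View pics/s18.png

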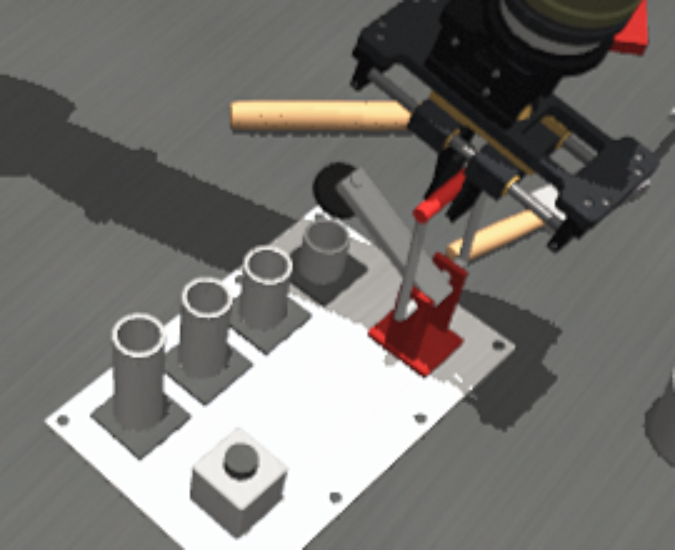

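Wrist force is -13 N in z, so I'm pulling a little too high. My hinge height estimate is off by about 2 mm, so I'll ease downward and continue.

{"fn": "arm_command", "kwargs": {"series": [[0, 0, 0.019, 2.5, -6.5, 0, 1], [0, 0, 0.019, 2.5, -6.4, 0, 1], [0, 0, 0.019, 2.3, -6.4, 0, 1], [0, 0, 0.019, 2.5, -6.3, 0, 1], [0, 0, 0, 0, 0, 0, 1], [0, 0, 0, 0, 0, 0, 1]]}}

```text
time_s: 46.17
ee_pos: [0.5558, 0.1763, 0.1602]
tool_rot: [-0.507, -0.493, 0.54, -0.457]
force: [1.8, 0.9, -9.8]
opening: 0.0103
```

```bash
python3 - <<'E'
from h import *
plan(-.57,0,4)
E
```

```text
t 46.1667 tcp [0.5558 0.1763 0.1602] F [ 1.8468  0.9072 -9.7923] open 0.0103 J7 -0.34744658902953607
yaw_y -5.633091277062005 x axis [-0.069   0.0062 -0.9976]
phi -0.28018213508086637 r 0.10735576279002229 q 0.2698178649191337 u 0.0011179235824101967 tilt 0.06936714209371764
0.0173 0.5 -8.0
0.0173 3.4 -6.9
0.0173 3.8 -6.7
0.0173 4.2 -6.5
```

{"fn": "arm_command", "kwargs": {"series": [[0, 0, 0.017, 3, -6, 0, 1], [0, 0, 0.017, 3.2, -6, 0, 1], [0, 0, 0.017, 3.4, -6, 0, 1], [0, 0, 0.017, 3.6, -5.5, 0, 1], [0, 0, 0, 0, 0, 0, 1], [0, 0, 0, 0, 0, 0, 1]]}}

```text
time_s: 46.67
ee_pos: [0.5324, 0.1786, 0.1489]
tool_rot: [-0.524, -0.475, 0.524, -0.475]
force: [4.2, 1.0, -5.9]
opening: 0.0102
```

```bash
python3 - <<'E'
from h import *
grip()
from station import viewer
p,d=viewer.camera("scene");cv2.imwrite("pics/s19.png",cv2.resize(p[60:280,230:500],None,fx=2.5,fy=2.5))
E
```

```text
t 46.6667 tcp [0.5324 0.1786 0.1489] F [ 4.2295  1.0072 -5.8607] open 0.0102 J7 -0.4132392532462647
yaw_y -5.64315985329045 x axis [-0.0005 -0.     -1.    ]
phi -0.5354550761628992 r 0.10688803504355399 q 0.01454492383710082 u 0.0011829760606388822 tilt 0.0005037254249026999
```

View pics/s19.png

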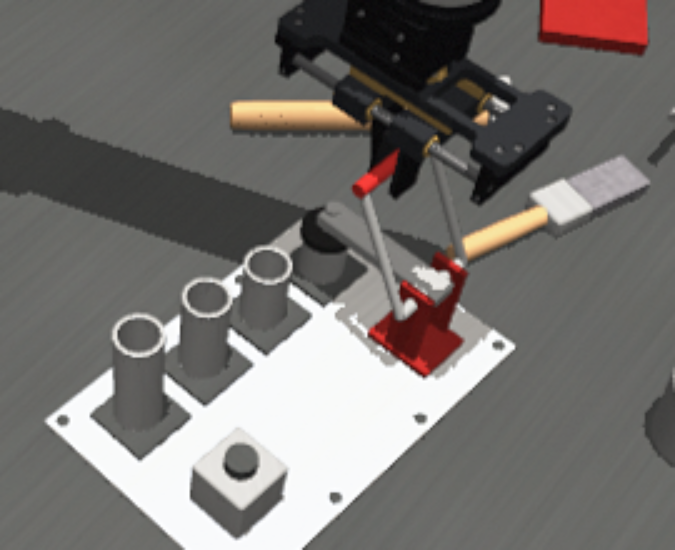

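The foot pad looks to be at the top of the 40 mm tube. I'll press a little further and watch the force.

{"fn": "arm_command", "kwargs": {"series": [[0, 0, 0, 1.5, -2, 0, 1], [0, 0, 0, 0, 0, 0, 1]]}}

```text
time_s: 46.88
ee_pos: [0.5308, 0.1788, 0.1478]
tool_rot: [0.524, 0.474, -0.524, 0.475]
force: [5.6, -0.3, 0.3]
opening: 0.0106
```

{"fn": "arm_command", "kwargs": {"series": [[0, 0, 0, 1.5, -2, 0, 1], [0, 0, 0, 0, 0, 0, 1]]}}

```text
time_s: 47.05
ee_pos: [0.5308, 0.1789, 0.1478]
tool_rot: [0.526, 0.473, -0.522, 0.476]
force: [7.3, -1.0, 3.3]
opening: 0.0106
```

```bash
python3 - <<'E'
from h import *
grip()
E
```

```text
t 47.05 tcp [0.5308 0.1789 0.1478] F [ 7.2581 -0.9715  3.2537] open 0.0106 J7 -0.41852300887098703
yaw_y -5.666533216833114 x axis [ 0.0061  0.0008 -1.    ]
phi -0.5543419201982728 r 0.10678941141766447 q -0.004341920198272731 u 0.001230666373580743 tilt -0.00596210067912178
```

Motion has stopped and the force is rising at q ≈ 0. I'll press once more, then release and back off.

{"fn": "arm_command", "kwargs": {"series": [[0, 0, 0, 1, -2, 0, 1], [0, 0, 0, 0, 0, 0, 1]]}}

```text
time_s: 47.22
ee_pos: [0.5309, 0.1789, 0.1478]
tool_rot: [0.527, 0.472, -0.521, 0.477]
force: [10.9, -0.9, 4.3]
opening: 0.0106
```

{"fn": "arm_command", "kwargs": {"series": [[0, 0, 0, 0, 0, 0, 0.1], [0, 0, 0, 0, 0, 0, 0.1], [0, 0, 0, 0, 0, 0, 0.1], [0, 0, 0, 0, 0, 0, 0.1], [0, 0, 0, 0, 0, 0, 0.1], [0, 0, 0, 0, 0, 0, 0.1], [0, 0, 0, -5, 2, 0, 0.1], [0, 0, 0, -15, 0, 0, 0.1], [0, 0, 0, -30, 0, 0, 0.1], [0, 0, 0, -35, 0, 0, 0.1], [0, 0, 0, -35, 0, 0, 0.1], [0, 0, 0, 0, 0, 0, 0.1], [0, 0, 0, 0, 0, 0, 0.1]]}}

```text
time_s: 48.3
ee_pos: [0.5283, 0.1795, 0.2664]
tool_rot: [0.525, 0.475, -0.523, 0.475]
force: [0.4, -0.6, -0.4]
opening: 0.0389
```

{"fn": "arm_command", "kwargs": {"series": [[0, 0, 0, -10, 20, 0, 0.1], [0, 0, 0, 0, 40, 0, 0.1], [0, 0, 0, 0, 40, 0, 0.1], [0, 0, 0, 0, 30, 0, 0.1], [0, 0, 0, 0, 0, 0, 0.1], [0, 0, 0, 0, 0, 0, 0.1]]}}

```text
time_s: 48.8
ee_pos: [0.6564, 0.1653, 0.2699]
tool_rot: [-0.521, -0.475, 0.527, -0.474]
force: [-1.1, 0.6, 0.5]
opening: 0.0394
```

```bash
python3 - <<'E'
from h import *
tubes()
rel(None)
from station import viewer
for n in("scene","side"):
    i=viewer.camera_info(n);p,d=viewer.camera(n);P=cloud(i,d);im=p.astype(int)
    m=(d>0)&(im[...,2]>120)&(im[...,1]<70)&(np.linalg.norm(P[...,:2]-hinge[:2],axis=-1)<.2)&(P[...,2]>.14)
    r=P[m]-hinge;print("bar",m.sum(),np.median(r@ex),"z",np.percentile(P[m][:,2],[5,95]))
    # arm top line
    m=(d>0)&(P[...,2]>.05)&(P[...,2]<.12);r=P[m]-hinge;k=(np.abs(r@u)<.008)&(r@ex>-.095)&(r@ex<-.025)&(r[:,2]>-.02)
    f=np.polyfit((r@ex)[k],r[k,2],1);print("arm slope",k.sum(),f)
    cv2.imwrite(f"pics/f_{n}.png",cv2.resize(p[60:280,180:450],None,fx=2.5,fy=2.5))
E
```

```text
scene top 0.129 c 0.5614 0.2108 r 0.0053 {}
scene top 0.120 c 0.5593 0.1352 r 0.0039 {}
scene top 0.075 c 0.4787 0.1115 r 0.0199 {'b': array([-1.4, -0.9])}
scene top 0.096 c 0.4708 0.0428 r 0.0201 {'c': array([-2.5, -0. ])}
scene top 0.115 c 0.4634 -0.0276 r 0.0197 {'d': array([-2.9, -0.8])}
scene top 0.072 c 0.566 -0.0374 r 0.013 {}
side top 0.113 c 0.5114 0.0463 r 0.1051 {}
side top 0.070 c 0.5677 -0.0358 r 0.0142 {}
t 48.9 tcp [0.6553 0.1666 0.2721] F [-0.6919 -0.9102 -0.731 ] open 0.0389 J7 -0.2886407449131196
yaw_y -5.587577321238676 x axis [-0.0052 -0.0013 -1.    ]
bar 225 -0.05518804227660104 z [0.1719 0.1771]
arm slope 197 [0.0474 0.0079]
bar 108 -0.0589499857276016 z [0.1682 0.175 ]
arm slope 100 [0.1488 0.0114]
```

View pics/f_scene.png

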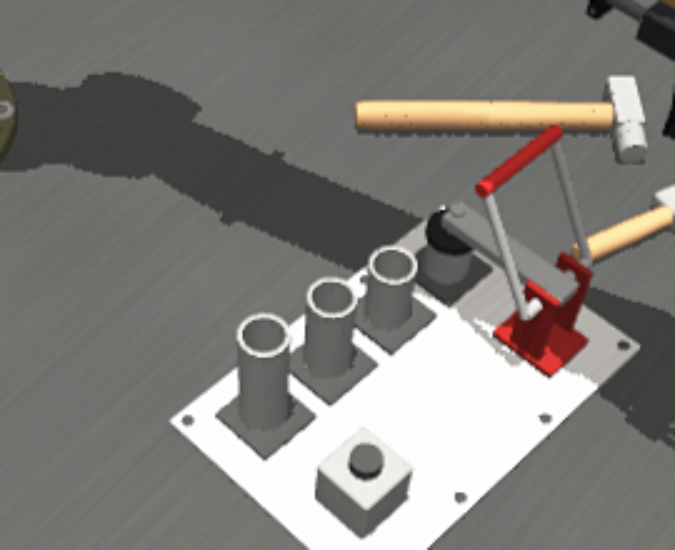

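View pics/f_side.png

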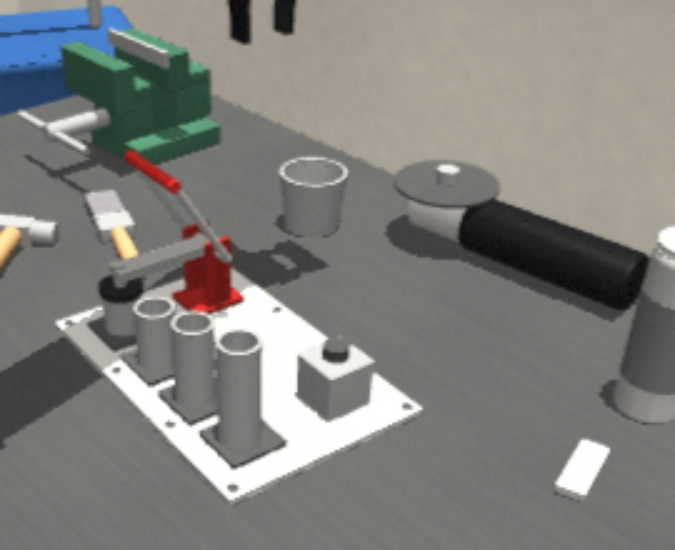

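```bash
python3 - <<'E'
from h import *
from station import viewer
from scipy.optimize import least_squares
for n in("scene","side"):
    i=viewer.camera_info(n);p,d=viewer.camera(n);P=cloud(i,d)
    r=P-feet['a'];m=(d>0)&(P[...,2]>.02)&(P[...,2]<.046)&(np.hypot(r[...,0],r[...,1])<.032)
    for zl,zh in((.02,.033),(.033,.046)):
        k=m&(P[...,2]>zl)&(P[...,2]<zh);q=r[k]
        s=least_squares(lambda c:np.hypot(q[:,0]-c[0],q[:,1]-c[1])-.019,[0,0],loss="soft_l1",f_scale=.001)
        print(n,k.sum(),"offset mm ex,u",1000*s.x@np.c_[ex[:2],u[:2]])
i=viewer.camera_info("scene");p,d=viewer.camera("scene")
# other loose things: difference picture against start
a=cv2.imread("pics/scene0.png");df=cv2.absdiff(a,p).max(-1)>60;df=ndi.binary_opening(df,iterations=2);l,k=ndi.label(df)
for s in ndi.find_objects(l): print("diff x",s[1].start,s[1].stop,"y",s[0].start,s[0].stop)
E
```

```text
scene 73 offset mm ex,u [-0.04658316  0.05503817]
scene 76 offset mm ex,u [ 0.39321541 -0.12050214]
side 53 offset mm ex,u [2.23508335 1.19301068]
side 57 offset mm ex,u [2.20892331 0.72523623]
diff x 64 71 y 0 9
diff x 460 494 y 0 27
diff x 487 510 y 0 13
diff x 447 547 y 0 132
diff x 101 107 y 4 9
diff x 331 360 y 6 32
diff x 109 115 y 8 14
diff x 114 124 y 12 22
diff x 351 374 y 13 27
diff x 62 85 y 14 58
diff x 305 337 y 17 48
diff x 297 302 y 31 36
diff x 336 341 y 31 36
diff x 302 308 y 36 43
diff x 415 446 y 39 65
diff x 274 285 y 40 47
diff x 268 274 y 45 52
diff x 181 271 y 57 94
diff x 279 285 y 59 65
diff x 221 227 y 60 66
diff x 511 528 y 60 71
diff x 248 253 y 62 67
diff x 436 445 y 65 78
diff x 216 223 y 66 72
diff x 532 541 y 71 78
diff x 446 465 y 78 114
diff x 177 182 y 79 84
diff x 550 560 y 79 89
diff x 521 537 y 98 116
diff x 367 405 y 111 147
diff x 388 424 y 115 146
diff x 522 528 y 119 125
diff x 353 372 y 129 151
diff x 379 389 y 142 161
diff x 340 387 y 145 178
diff x 413 418 y 155 160
diff x 328 343 y 160 172
diff x 395 411 y 165 180
diff x 341 347 y 172 178
diff x 307 322 y 174 186
diff x 362 379 y 178 190
diff x 388 393 y 181 187
diff x 406 432 y 183 214
diff x 302 311 y 184 195
diff x 312 322 y 187 195
diff x 379 385 y 190 196
diff x 400 410 y 193 204
diff x 275 296 y 201 215
diff x 172 177 y 319 324
```

The tube is in place under the clamp and the robot is clear of everything. I'll hand in.

```bash
python3 - <<'E'
from station import order
print(order.close_job())
E
```

```text
the job is handed in; nothing more can be done
None
```

The four tubes are standing on their foot plates in height order from the clamp end, and the clamp is closed on the shortest. I handed the job in at about 49 s of the 136 s allowed; it reports no verdict.

**What I did:** I swung the clamp up to about 1.56 rad. I then placed the 40 mm tube on foot_a (the clamp end), the 60 on foot_b, the 80 on foot_c and the 100 on foot_d. Last, I closed the clamp until it stalled on the 40 mm tube with about 11 N at the wrist, let go and backed away.

**Last checks:**
- **Tube positions:** All four measured within about 3 mm of their plate middles; the limit is 12 mm. Their tops were at the right heights, and they looked upright in both camera views.
- **Clamp:** The angle worked out from the tool position when it stalled was about 0. From the bar position seen in the cameras it was about 0.01 rad, against the 0.05 limit.
- **Other things on the bench:** Compared with the starting picture, I saw no change at the nut, offcut, cup, spray or red tube. Around the hammer and brush the comparison was confused by the robot and its shadow, so I only looked at those by eye. I did not check the tape separately.

**Checks that disagreed:**
- The two cameras differed by about 2 mm, which is within their calibration.
- Fitting a slope to the clamp's arm gave inconsistent values (0.05 and 0.15), probably because other points were mixed in. I relied on the bar position and the stall instead.
- My estimate of the hinge height seemed 2–3 mm off, which caused a pull of up to 13 N while closing the clamp.

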